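Shut the stamp away in its snap-lid tub and stack it

ROBOT

A 7-joint arm with a two-finger parallel gripper is mounted at the origin on a cart in front of the work surface, level with it; the furniture and walls round the work are solid. World frame = base frame: x ahead of the robot, y to its left, z up, the work surface at z = 0. Lengths are in m, angles in degrees, forces in N, time in s.
With the tool pointing down it reaches from about 0.4 to 0.925 m from the base axis. Payload 4.1 kg.
Tool frame: the origin (TCP) lies at the very end of the fingers, on their centre line; the grasp point (between the pads) lies behind it (ctrl.hold_point_z is the z of the grasp point in the tool frame, in m); z points along the fingers, y is the direction in which the jaws open and shut (so a half turn about z gives the same grasp; the last joint's range is limited). The gripper opens to 85 mm and grips with 20 to 120 N. Pads are 22 mm wide; open, the fingers measure 114 mm over their backs; the gripper's body (76 mm by 85 mm) begins 54 mm behind the grasp point. The pads swing forward as they close: fully open they stand 13 mm farther back than shut.
Start: joints at [61.077, 22.827, 2.584, 88.041, -1.071, 69.15, -2.905], TCP at [0.257, -0.597, 0.231] pointing down, gripper open.
Joint ranges: [-161.44, 161.44], [-28.35, 127.94], [-78.24, 83.42], [0, 140.83], [-78.03, 258.03], [13.02, 114.36], [-168.23, 168.23]. Speed limits (degrees/s): [147.25, 147.25, 180, 180, 180, 180, 180].

INTERFACE

Orientations are given as [roll, pitch, yaw] about the fixed x, y, z axes, in that order (R = Rz(yaw) Ry(pitch) Rx(roll)).
In Python, from plant import ctrl gives the robot as it stands.
- The arm moves only by the tool drive_tool, never from a script. Its argument "commands" is one flat list of numbers, 4 for each row, row after row: the shift along the tool's x, y, z in m, then the turn about the tool's z in degrees. In form: [dx, dy, dz, spin, dx, dy, dz, spin, ...]. A call has 1 to 10 rows; each row shifts and turns the commanded pose from where the row before left it, along the tool's axes as they then stand; what a row does not reach is not made up. A row lasts 1/10 s, in which the tool goes at most 50 mm and 8.59 degrees, less where a joint would pass 70% of its speed; a pose out of reach is approached as far as the arm can. A call with a gripper value outside its range is refused whole. "claw" is the finger opening in m, from 0 to 0.0854, set as the call begins (left out, the last holds). The fingers move at their own pace and stop on an object; "squeeze" is the grip in N (left out, the last holds). Time passes only in rows, so rows that do not move let the fingers close. It gives the time, the measured TCP pose, the force and the opening at its end, in the units of the state.
- ctrl.observe(): the state, without advancing time (a new reading comes with each control period).
- ctrl.snapshot(name): name is "scene" or "side" or "wrist"; returns the picture (384x512x3 uint8, red, green, blue); there is no depth.
- ctrl.camera_info(name): a dict with "mtx" (3x3 intrinsics, pixels), "dist" ([k1, k2, p1, p2, k3] as OpenCV has them; the pictures are not rectified), "origin" and "rotation" of the camera in the world. Camera axes: x right, y up, looking along -z (the intrinsics and any distortion apply to the point x, -y, -z); pixel columns grow to the right and rows downward; lengths in m; the calibration is good to about 2 mm. A picture is of the moment at which its call begins: read the wrist's pose just before it. camera_info takes no time and is no camera call; for the wrist camera it gives the pose at the moment of the call.
- ctrl.hand_in(): hands the job in, once; it reports no verdict.
The state is a dict: "time": time; "q": joint angles; "qvel": joint speeds; "joint_torque": joint torques, N m; "position": TCP position; "eef_rot": TCP orientation; "force": force on the tool from outside, world axes, zero at the start; "moment": the same for the moment, N m; "gripper_width": finger opening in m.
Only numpy, scipy, OpenCV 4.12 (cv2) and the standard library are available. Lean on these libraries where they do the work, as an engineer would, in place of code of your own. Each camera call takes 0.05 s, during which the arm holds its last target.

TASK

Put the wooden stamp away: stand it in the empty tub that has a catch at each end, fit the lid that matches that tub and press it down until both catches have snapped over its ends, then set the shut tub on the big tub so that its foot sits right down inside the stacking rim. The small open tub and its small lid are still in use: leave them and everything else on the desk where they are.

Things in the scene. Friction and masses are not known exactly. Their poses are not given: they have to be found in the camera images.
- tub: Medium tub, light grey, open and empty, the only one with sprung catches; loose, 0.2 kg. Origin: centre of the underside, x along its length, z up. Rim 132 x 108 mm, top at z = 86; walls 4, inner floor z = 9, inside 124 x 100 mm. Over the catches 148 mm long (160 at their lips). Foot (z 0 to 8) 108 x 88 mm, tapering to 100 x 80 at the bottom. Same either way round.
- catch_a (a joint): Sprung mid-grey catch at the tub's +x end, 40 mm wide (y): 0 = upright at rest, positive = pushed outward (rad, stop 0.35). Nose reaches inward to x = 63 mm, flat underside at z = 91; slanted top to z = 105 (lip 107). A lid pushed straight down spreads both about 0.13 rad, then they spring back over its ends (about 10 N in all) and lock: the lid then carries the tub.
- catch_b (a joint): The same catch at the tub's -x end; 0 = upright at rest, positive = pushed outward (rad)
- lid: The larger of two loose mid-grey lids, 136 x 112 mm; fits the tub with catches; 0.08 kg. Origin: centre of its plug's underside, x along its length, z up; lies plug down. Plug 120 x 96 mm, 10 deep, tapering to 112 x 88; plate z = 10 to 14. Shut, its origin is 76 mm above the tub's origin (77 when carried), x axes parallel either way round, 2 mm play.
- handle (a point): Centre of the carrying handle on top of the larger lid, 35.5 mm above the lid's origin: a bar along the lid's x, 74 mm long, 14 mm wide (y), from 27 to 44 mm above the lid's origin, open below (13 mm over the plate) between two 12 mm posts at its ends
- stamp: Wooden hand stamp, standing; 0.06 kg. Base 32 mm (x) by 50 mm (y), 16 mm high; round knob on top, 27 mm across, the thing to hold. z up; origin on the axis, 4 mm below the surface it stands on. Measured from that surface: neck 18 mm thick at 16 to 30 mm, knob at 30 to 62 mm. It fits upright under the lid, any way round.
- big_tub: Big shut tub, full and immovable, 212 mm (x) by 164 mm (y), 111 mm high to its lid, with a raised stacking rim on the lid. Origin: centre of the underside, x along its length
- seat (a point): Centre of the area inside the big tub's stacking rim, on the lid, 111 mm above the desk; x along the big tub's length, z up. Rim 5 mm high, 5.5 thick, inside 114 x 94 mm (3 mm play round the foot). The stacked tub's origin comes to this point, x axes parallel, either way round.
- small_tub: Small open tub, 104 x 74 x 46 mm, without catches, with an eraser and a binder clip in it; still in use, stays where it is. Origin: centre of the underside
- small_lid: The small tub's lid, 108 x 78 mm, of the same make as the larger lid (same heights, handle bar 56 mm long); does not fit the tub with catches; stays where it is. Origin: centre of the plug's underside
- stapler: Black desk stapler, 191 x 38 x 57 mm; stays. Origin: centre of the underside, length along y
- mug: White spotted mug, 93 mm high; stays. Origin: at the underside
- tape_roll: Roll of packing tape, 96 mm across, 48 mm high; stays. Origin: centre of the underside
- glue_bottle: White glue bottle with an orange nozzle, 31 x 41 mm, 108 mm high, standing; stays. Origin: centre of the underside

How it is judged:
By the outcome, as a careful person would: the job done as asked, in the order asked, and still so for the second after the job is handed in, with the robot touching nothing.
It also fails if it takes over 58 s, if anything falls off the work surface, if the arm or the gripper's body presses on something with over 40 N, if the wrist force passes 120 N, or if a joint passes its speed limit or range.

## Working session

There is one attempt and no reset: what is moved stays moved. The work goes in short steps, Python scripts to look and compute and a tool call to move; the robot and the scene stay as the last step left them, time stands still between calls to the robot, and variables do not carry over. Pictures are saved under pics/ and viewed, and the job is handed in when it is done.

Besides the shell and the picture viewer there is one more tool, called after ">>>" as a command line: name --argument value ..., lists and objects as JSON in quotes. drive_tool: Moves the arm, as the interface text tells. Its arguments: {"type":"object","properties":{"commands":{"type":"array"},"claw":{"type":"number"},"squeeze":{"type":"number"}},"required":["commands"]}

```bash
ls; mkdir -p pics
python3 - <<'E'
from plant import ctrl
import cv2
print(ctrl.observe(), ctrl.hold_point_z)
for n in ["scene","side","wrist"]:
    print(n,ctrl.camera_info(n))
    cv2.imwrite(f"pics/{n}0.png",ctrl.snapshot(n)[:,:,::-1])
E
```

```text
pics
{'time': 0.0, 'q': array([61.07979205, 22.87309592,  2.57795218, 88.1139098 , -1.0702104 ,
       69.14963727, -2.9035713 ]), 'qvel': array([-0.01196044,  0.01083267, -0.03058575,  0.02831292, -0.03623052,
       -0.05674003,  0.11174672]), 'joint_torque': array([-1.44033718e-03, -4.75127327e+01,  1.36391200e+00, -2.54220790e+01,
        1.16374667e-02,  9.48408851e-03,  1.09754433e-05]), 'position': array([ 0.25634901, -0.59662836,  0.23025144]), 'eef_rot': array([-1.79887747e+02,  8.06901109e-03,  2.32582366e+01]), 'force': array([-0.1992277 ,  0.39654894,  0.01742123]), 'moment': array([-0.02067184,  0.02842788,  0.04159205]), 'gripper_width': 0.08536754370265281} -0.0187
scene {'mtx': array([[417.15976857,   0.        , 257.1180809 ],
       [  0.        , 417.15976857, 189.78617056],
       [  0.        ,   0.        ,   1.        ]]), 'dist': array([-0.10056326,  0.        ,  0.        ,  0.        ,  0.        ]), 'origin': array([-0.28603989,  0.78322982,  1.2921365 ]), 'rotation': array([  44.80040165,    1.00382379, -135.14139729])}
side {'mtx': array([[399.96571357,   0.        , 258.8259989 ],
       [  0.        , 399.96571357, 196.339289  ],
       [  0.        ,   0.        ,   1.        ]]), 'dist': array([-0.11148053,  0.        ,  0.        ,  0.        ,  0.        ]), 'origin': array([-0.06979773,  1.0457438 ,  0.7205954 ]), 'rotation': array([  63.15654413,   -0.46768677, -150.66248633])}
wrist {'mtx': array([[342.91220644,   0.        , 255.60494569],
       [  0.        , 342.91220644, 193.6347003 ],
       [  0.        ,   0.        ,   1.        ]]), 'dist': array([-0.08801212,  0.        ,  0.        ,  0.        ,  0.        ]), 'origin': array([ 0.33010514, -0.56596544,  0.3728266 ]), 'rotation': array([-18.05503503,   0.11140413, -66.70621778])}
```

View pics/scene0.png

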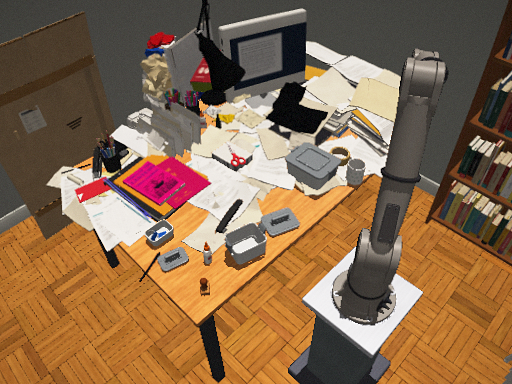

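View pics/side0.png

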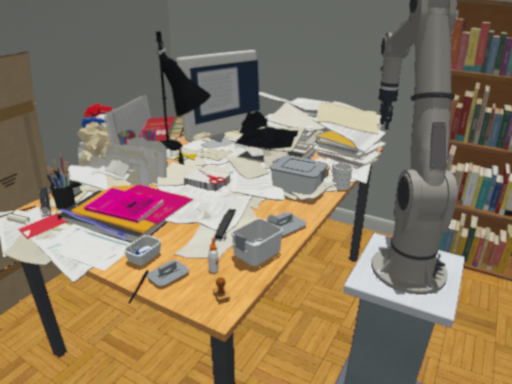

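View pics/wrist0.png

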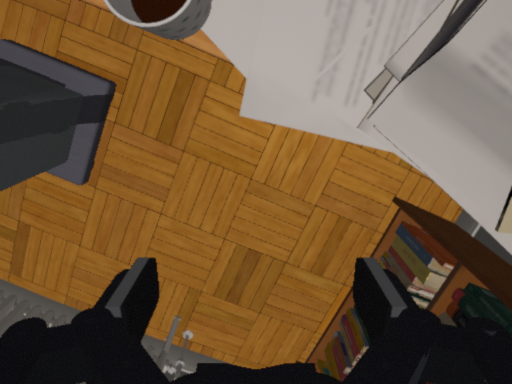

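```bash
cat > h.py <<'E'
import numpy as np, cv2
from scipy.spatial.transform import Rotation as Ro
def Rm(r): return Ro.from_euler('xyz',r,degrees=True).as_matrix()
def ray(ci,px):
    u=cv2.undistortPoints(np.array(px,float).reshape(-1,1,2),ci['mtx'],ci['dist']).reshape(-1,2)
    d=np.c_[u[:,0],-u[:,1],-np.ones(len(u))]@Rm(ci['rotation']).T
    return np.array(ci['origin']),d
def onplane(ci,px,z):
    o,d=ray(ci,px); return o+d*((z-o[2])/d[:,2])[:,None]
def proj(ci,P):
    p=(np.array(P,float).reshape(-1,3)-ci['origin'])@Rm(ci['rotation'])
    p=p*[1,-1,-1]
    return cv2.projectPoints(p,np.zeros(3),np.zeros(3),ci['mtx'],ci['dist'])[0].reshape(-1,2)
def tri(cis,pxs):
    A=np.zeros((3,3));b=np.zeros(3)
    for ci,px in zip(cis,pxs):
        o,d=ray(ci,[px]);d=d[0]/np.linalg.norm(d[0]);M=np.eye(3)-np.outer(d,d);A+=M;b+=M@o
    return np.linalg.solve(A,b)
E
python3 - <<'E'
import cv2
a=cv2.imread('pics/scene0.png');cv2.imwrite('pics/sc1.png',cv2.resize(a[130:305,130:380],None,fx=3.2,fy=3.2,interpolation=cv2.INTER_CUBIC))
a=cv2.imread('pics/side0.png');cv2.imwrite('pics/si1.png',cv2.resize(a[140:310,110:360],None,fx=3.2,fy=3.2,interpolation=cv2.INTER_CUBIC))
E
```

```text
(no output)
```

View pics/sc1.png

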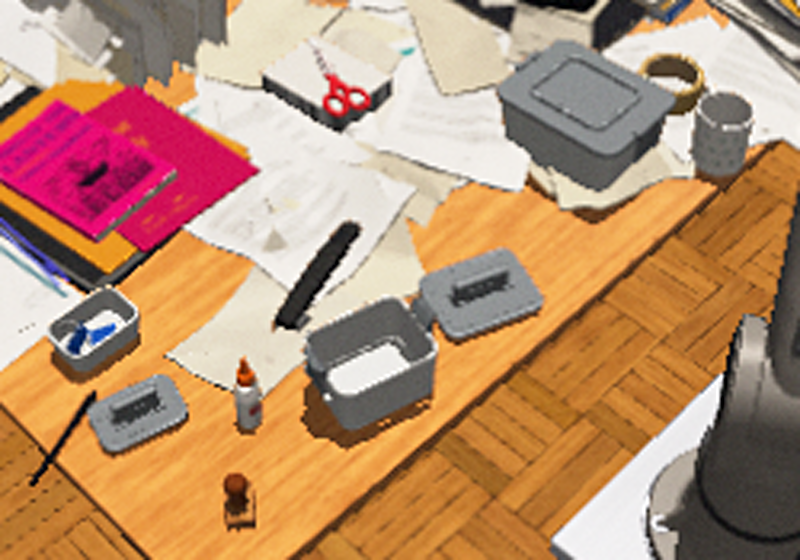

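View pics/si1.png

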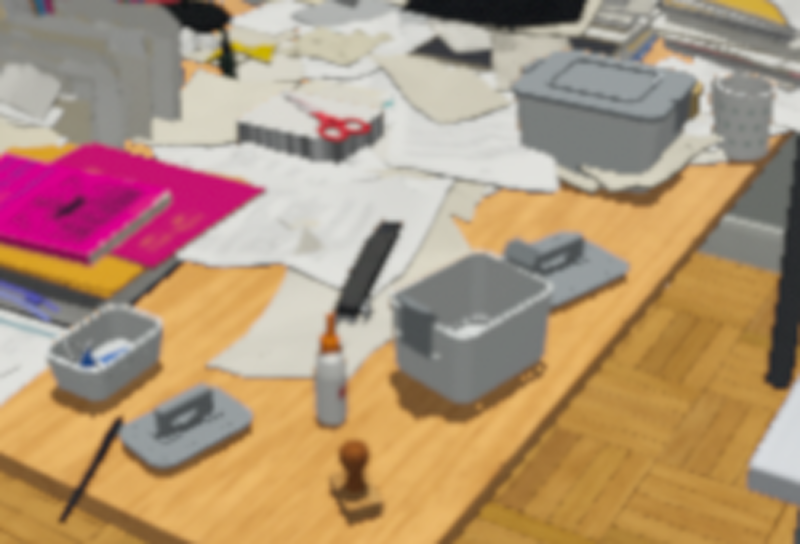

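Run:
```python
from plant import ctrl
from h import *
np.set_printoptions(precision=3,suppress=True)
S,D=ctrl.camera_info('scene'),ctrl.camera_info('side')
s=lambda x,y:(x/3.2+130,y/3.2+130)
d=lambda x,y:(x/3.2+110,y/3.2+140)
print('knob',tri([S,D],[s(236,486),d(353,453)]))
print('glue tip',tri([S,D],[s(243,362),d(329,318)]))
print('lid bar', tri([S,D],[s(481,285),d(548,250)]))
print('lid corners S',onplane(S,[s(419,282),s(505,250),s(543,295),s(458,341)],.014))
print('tub rim S',onplane(S,[s(308,340),s(397,297),s(437,345),s(345,378)],.086))
print('tub rim D',onplane(D,[d(394,297),d(478,255),d(551,288),d(463,345)],.086))
print('big S',onplane(S,[s(533,87),s(567,55),s(641,83),s(613,125)],.116))
print('big D',onplane(D,[d(550,88),d(572,58),d(660,66),d(650,98)],.116))
print('small lid',onplane(S,[s(138,412)],.03), 'mug',onplane(S,[s(721,130)],.09))
print('stapler',onplane(S,[s(350,230),s(285,322)],.05))
print('edge',onplane(S,[s(300,555),s(780,145),s(0,400),s(140,555)],0))
```

```text
knob [0.416 0.373 0.052]
glue tip [0.504 0.279 0.103]
lid bar [ 0.438 -0.038  0.03 ]
lid corners S [[ 0.5    0.003  0.014]
 [ 0.458 -0.113  0.014]
 [ 0.373 -0.089  0.014]
 [ 0.4    0.038  0.014]]
tub rim S [[0.486 0.199 0.086]
 [0.458 0.082 0.086]
 [0.374 0.101 0.086]
 [0.416 0.206 0.086]]
tub rim D [[0.488 0.198 0.086]
 [0.459 0.091 0.086]
 [0.369 0.111 0.086]
 [0.393 0.235 0.086]]
big S [[ 0.57  -0.288  0.116]
 [ 0.58  -0.372  0.116]
 [ 0.47  -0.396  0.116]
 [ 0.444 -0.303  0.116]]
big D [[ 0.556 -0.261  0.116]
 [ 0.576 -0.366  0.116]
 [ 0.467 -0.399  0.116]
 [ 0.438 -0.295  0.116]]
small lid [[0.584 0.381 0.03 ]] mug [[ 0.351 -0.419  0.09 ]]
stapler [[0.603 0.024 0.05 ]
 [0.549 0.182 0.05 ]]
edge [[ 0.327  0.363  0.   ]
 [ 0.32  -0.542  0.   ]
 [ 0.738  0.479  0.   ]
 [ 0.451  0.486  0.   ]]
```

```bash
cat >> h.py <<'E'
def plan(tgt,yaw,n=None,st=None):
    from plant import ctrl
    o=st or ctrl.observe(); p=np.array(o['position']);R=Rm(o['eef_rot']);y0=o['eef_rot'][2]
    dy=(yaw-y0+180)%360-180
    D=np.array(tgt)-p
    if n is None: n=int(max(np.ceil(np.linalg.norm(D)/.048),np.ceil(abs(dy)/8.4),1))
    sp=round(-dy/n,2); cur=p.copy();rows=[]
    for i in range(n):
        want=p+D*(i+1)/n
        R=Rm([180,0,y0-sp*i])
        t=np.round(R.T@(want-cur),3); cur=cur+R@t
        rows+= [*[float(v) for v in t],sp]
    print('t',round(o['time'],2),'at',np.round(p,4),'rpy',np.round(o['eef_rot'],2),'F',np.round(o['force'],1),'w',round(o['gripper_width'],4))
    print(n,rows)
E
python3 -c "
from h import *
plan([.50,-.335,.30],15)"
```

```text
t 0.15 at [ 0.2565 -0.5968  0.2305] rpy [-179.91    0.     23.26] F [-1.  -0.4  0.7] w 0.0858
8 [0.041, -0.018, -0.009, np.float64(1.03), 0.04, -0.019, -0.008, np.float64(1.03), 0.041, -0.019, -0.009, np.float64(1.03), 0.04, -0.021, -0.009, np.float64(1.03), 0.039, -0.02, -0.008, np.float64(1.03), 0.039, -0.022, -0.009, np.float64(1.03), 0.039, -0.022, -0.009, np.float64(1.03), 0.038, -0.023, -0.009, np.float64(1.03)]
```

>>> drive_tool --commands '[0.041,-0.018,-0.009,1.03,0.04,-0.019,-0.008,1.03,0.041,-0.019,-0.009,1.03,0.04,-0.021,-0.009,1.03,0.039,-0.02,-0.008,1.03,0.039,-0.022,-0.009,1.03,0.039,-0.022,-0.009,1.03,0.038,-0.023,-0.009,1.03,0,0,0,0,0,0,0,0]'

```text
time: 1.15
position: [0.5009, -0.3347, 0.3012]
eef_rot: [180.0, 0.0, 15.2]
force: [0.1, -1.6, -0.0]
gripper_width: 0.0854
```

```bash
cat >> h.py <<'E'
def shot(name):
    from plant import ctrl
    import json
    o=ctrl.observe();ci=ctrl.camera_info('wrist');a=ctrl.snapshot('wrist')
    cv2.imwrite(f'pics/{name}.png',a[:,:,::-1])
    json.dump({k:np.array(v).tolist() for k,v in ci.items()},open(f'pics/{name}.json','w'))
    print(np.round(o['position'],4),np.round(o['eef_rot'],2),o['time'],np.round(o['force'],1))
def cam(name):
    import json
    return {k:np.array(v) for k,v in json.load(open(f'pics/{name}.json')).items()}
E
python3 -c "
from h import *
shot('w1')"
```

```text
[ 0.5009 -0.3347  0.3012] [1.80e+02 2.00e-02 1.52e+01] 1.15 [ 0.1 -1.6 -0. ]
```

View pics/w1.png

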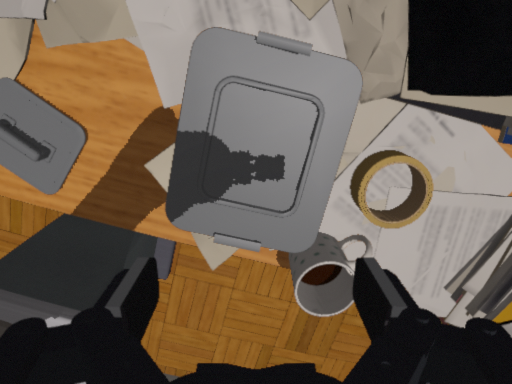

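```bash
python3 -c "
import cv2
a=cv2.imread('pics/w1.png');cv2.imwrite('pics/w1z.png',cv2.resize(a[20:270,150:380],None,fx=2.4,fy=2.4,interpolation=cv2.INTER_CUBIC))"
```

```text
(no output)
```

View pics/w1z.png

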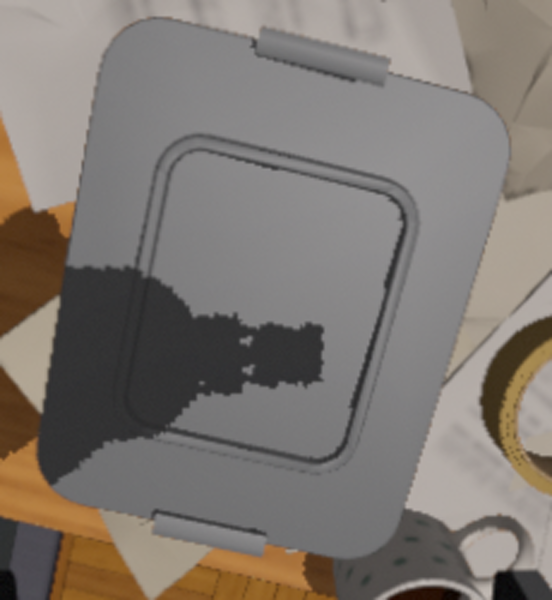

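```bash
cat >> h.py <<'E'
def edge(img,p,q,w=5,n=40,trim=.1):
    "refine line p-q in image px to strongest gradient; returns line pts"
    g=cv2.GaussianBlur(cv2.cvtColor(img,cv2.COLOR_BGR2GRAY).astype(np.float32),(0,0),.8)
    p=np.array(p,float);q=np.array(q,float);t=(q-p)/np.linalg.norm(q-p);nn=np.array([-t[1],t[0]])
    pts=[]
    s=np.arange(-w,w+.01,.25)
    for a in np.linspace(trim,1-trim,n):
        c=p+(q-p)*a;xy=c+s[:,None]*nn
        v=cv2.remap(g,xy[:,0].astype(np.float32)[None],xy[:,1].astype(np.float32)[None],cv2.INTER_CUBIC)[0]
        d=np.abs(np.gradient(v));k=d.argmax()
        pts.append(c+s[k]*nn)
    pts=np.array(pts,np.float32)
    l=cv2.fitLine(pts,cv2.DIST_HUBER,0,.01,.01).ravel()
    r=np.abs((pts-l[2:])@[-l[1],l[0]]); 
    k=r<1.5
    l=cv2.fitLine(pts[k],cv2.DIST_HUBER,0,.01,.01).ravel()
    tt=(pts[k]-l[2:])@l[:2]
    return np.array([l[2:]+l[:2]*tt.min(),l[2:]+l[:2]*tt.max()]),k.sum()
def rect(ci,img,segs,z,w=5):
    """segs: 4 segments [A1,B1,A2,B2]: pairs opposite. prints yaw, width, centre"""
    L=[]
    for p,q in segs:
        e,k=edge(img,p,q,w); P=onplane(ci,e,z)[:,:2]; L.append(P)
        d=P[1]-P[0]; print(' seg',np.round(e,1).tolist(),k,'ang',round(np.degrees(np.arctan2(d[1],d[0]))%180,2))
    def X(a,b):
        A=np.c_[a[1]-a[0],-(b[1]-b[0])];return a[0]+(a[1]-a[0])*np.linalg.solve(A,b[0]-a[0])[0]
    c=[X(L[0],L[2]),X(L[0],L[3]),X(L[1],L[3]),X(L[1],L[2])]
    c=np.array(c);print('centre',c.mean(0).round(4),'sides',np.round([np.linalg.norm(c[i]-c[(i+1)%4]) for i in range(4)],4))
    return c
E
python3 - <<'E'
from h import *
im=cv2.imread('pics/w1.png');ci=cam('w1')
z=lambda x,y:(x/2.4+150-.3,y/2.4+20-.3)
print('plate');rect(ci,im,[(z(101,90),z(40,450)),(z(508,150),z(405,515)),(z(400,76),z(490,97)),(z(75,497),z(345,560))],.111)
print('rim outer');rect(ci,im,[(z(155,190),z(125,395)),(z(417,230),z(352,450)),(z(200,133),z(390,182)),(z(160,430),z(315,472))],.115,3)
E
```

```text
plate
 seg [[167.0, 191.89999389648438], [186.0, 71.5999984741211]] 38 ang 2.59
 seg [[322.20001220703125, 218.89999389648438], [358.70001220703125, 101.19999694824219]] 36 ang 2.09
 seg [[320.29998779296875, 51.29999923706055], [347.8999938964844, 58.5]] 36 ang 92.38
 seg [[191.60000610351562, 232.10000610351562], [259.70001220703125, 242.5]] 23 ang 95.8
centre [ 0.5194 -0.3336] sides [0.2056 0.1632 0.1959 0.1647]
rim outer
 seg [[205.10000610351562, 174.3000030517578], [210.5, 107.0]] 25 ang 8.45
 seg [[296.20001220703125, 197.1999969482422], [317.8999938964844, 123.80000305175781]] 39 ang 1.42
 seg [[241.1999969482422, 76.19999694824219], [304.70001220703125, 91.80000305175781]] 38 ang 92.08
 seg [[222.89999389648438, 200.5], [275.20001220703125, 212.10000610351562]] 40 ang 91.96
centre [ 0.5206 -0.3327] sides [0.1225 0.0914 0.122  0.1064]
```

Run:
```python
from h import *
im=cv2.imread('pics/w1.png');ci=cam('w1')
Z=lambda x,y:(x/2.4+150-.3,y/2.4+20-.3)
# draw candidates from a hypothesis: rim inner/outer rect, plate; overlay for check
def rc(c,yaw,L,W,z):
    R=Rm([0,0,yaw])[:2,:2];q=np.array([[1,1],[1,-1],[-1,-1],[-1,1]])*[L/2,W/2]
    return np.c_[q@R.T+c,np.full(4,z)]
big=cv2.resize(im[20:270,150:380],None,fx=2.4,fy=2.4,interpolation=cv2.INTER_CUBIC)
for L,W,z,col in [(.125,.105,.116,(0,0,255)),(.114,.094,.111,(0,255,0)),(.212,.164,.111,(255,0,0))]:
    p=(proj(ci,rc([.5203,-.3329],2.1,L,W,z))-[150,20]+.3)*2.4
    cv2.polylines(big,[np.round(p).astype(int)],True,col,1)
cv2.imwrite('pics/w1o.png',big)
print('rim outer');rect(ci,im,[(Z(150,210),Z(124,380)),(Z(417,230),Z(352,450)),(Z(200,133),Z(390,182)),(Z(160,430),Z(315,472))],.116,2)
```

```text
rim outer
 seg [[203.60000610351562, 171.10000610351562], [210.60000610351562, 114.19999694824219]] 37 ang 5.95
 seg [[296.6000061035156, 197.3000030517578], [322.79998779296875, 125.4000015258789]] 34 ang 177.95
 seg [[241.1999969482422, 76.30000305175781], [304.79998779296875, 91.69999694824219]] 38 ang 92.28
 seg [[222.89999389648438, 200.39999389648438], [275.1000061035156, 212.39999389648438]] 40 ang 91.46
centre [ 0.5208 -0.3339] sides [0.1212 0.0932 0.1226 0.1102]
```

View pics/w1o.png

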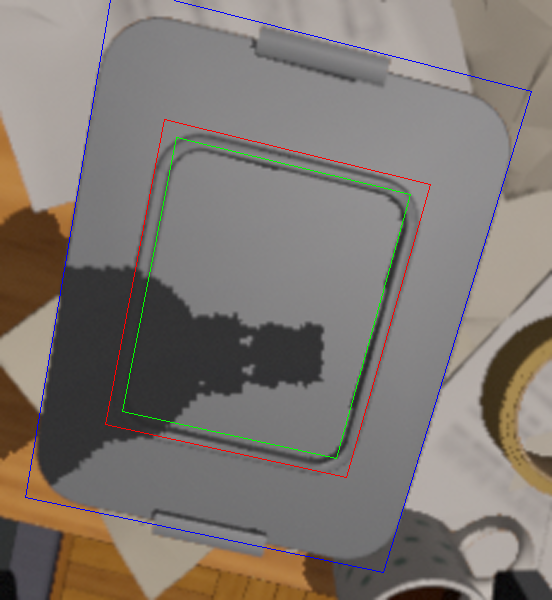

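Run:
```python
from h import *
im=cv2.imread('pics/w1.png');ci=cam('w1')
big=cv2.resize(im[60:240,190:335],None,fx=4,fy=4,interpolation=cv2.INTER_CUBIC)
big=cv2.convertScaleAbs(big.astype(np.float32)*1.0,alpha=1.6,beta=-20)
cv2.imwrite('pics/w1q.png',big[:600])
```

```text
(no output)
```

View pics/w1q.png

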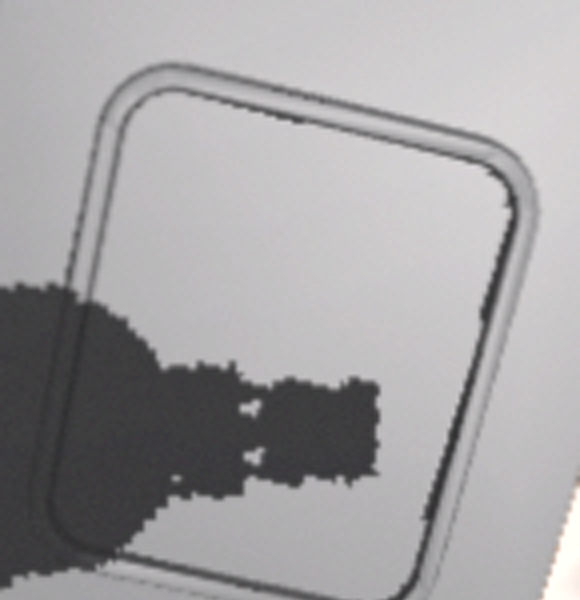

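Run:
```python
from h import *
im=cv2.imread('pics/w1.png');ci=cam('w1');print(ci['origin'])
def line(p,q,z):
    P=onplane(ci,[(p[0]/4+189.6,p[1]/4+59.6),(q[0]/4+189.6,q[1]/4+59.6)],z)[:,:2];return P
c,yaw=np.array([.52,-.333]),2.1
R=Rm([0,0,yaw])[:2,:2]
for nm,p,q,z in [('L in',(124,130),(68,430),.1135),('R in',(518,210),(428,510),.1135),('T in',(175,90),(480,163),.1135),('B in',(110,551),(340,600),.1135),
  ('L out',(105,115),(48,430),.1135),('R out',(538,225),(446,540),.1135),('T out',(175,66),(490,140),.1135),('B out',(95,570),(250,605),.1135)]:
    P=line(p,q,z);d=P[1]-P[0];print(nm,'ang',round(np.degrees(np.arctan2(d[1],d[0]))%180,1),'local',((P-c)@R).round(4).tolist())
```

```text
[ 0.57827865 -0.31434499  0.44358917]
L in ang 2.7 local [[0.0434, 0.0464], [-0.0301, 0.0456]]
R in ang 1.0 local [[0.0468, -0.048], [-0.0299, -0.0466]]
T in ang 92.3 local [[0.0549, 0.0367], [0.0551, -0.0363]]
B in ang 92.5 local [[-0.0588, 0.0293], [-0.0584, -0.0309]]
L out ang 2.8 local [[0.0458, 0.0514], [-0.0312, 0.0505]]
R out ang 1.8 local [[0.0445, -0.0536], [-0.0365, -0.0531]]
T out ang 92.6 local [[0.0601, 0.0379], [0.0607, -0.0372]]
B out ang 91.7 local [[-0.0647, 0.0321], [-0.065, -0.0086]]
```

```bash
python3 -c "
from h import *
plan([.43,.06,.31],0)"
```

```text
t 1.2 at [ 0.4996 -0.3364  0.3009] rpy [1.7999e+02 8.0000e-02 1.5010e+01] F [-0.8 -0.2  0.8] w 0.0856
9 [0.004, -0.045, -0.001, np.float64(1.67), 0.003, -0.044, -0.001, np.float64(1.67), 0.001, -0.045, -0.001, np.float64(1.67), -0.0, -0.045, -0.001, np.float64(1.67), -0.001, -0.044, -0.001, np.float64(1.67), -0.003, -0.045, -0.001, np.float64(1.67), -0.004, -0.044, -0.001, np.float64(1.67), -0.005, -0.045, -0.001, np.float64(1.67), -0.006, -0.044, -0.001, np.float64(1.67)]
```

>>> drive_tool --commands '[0.004,-0.045,-0.001,1.67,0.003,-0.044,-0.001,1.67,0.001,-0.045,-0.001,1.67,0,-0.045,-0.001,1.67,-0.001,-0.044,-0.001,1.67,-0.003,-0.045,-0.001,1.67,-0.004,-0.044,-0.001,1.67,-0.005,-0.045,-0.001,1.67,-0.006,-0.044,-0.001,1.67,0,0,0,0]'

```text
time: 2.2
position: [0.4297, 0.0649, 0.3106]
eef_rot: [-179.9, -0.0, 0.4]
force: [-0.6, 0.4, 0.2]
gripper_width: 0.0856
```

>>> drive_tool --commands '[0,0,0,0,0,0,0,0]'

```text
time: 2.4
position: [0.4311, 0.0577, 0.3099]
eef_rot: [179.9, 0.0, -0.3]
force: [-0.7, 0.9, -0.8]
gripper_width: 0.0855
```

```bash
python3 -c "
from h import *
shot('w2')
a=cv2.imread('pics/w2.png');cv2.imwrite('pics/w2z.png',cv2.resize(a,None,fx=1.56,fy=1.56,interpolation=cv2.INTER_CUBIC))"
```

```text
[0.4311 0.0577 0.3099] [ 1.7995e+02  3.0000e-02 -2.6000e-01] 2.4 [-0.7  0.9 -0.8]
```

View pics/w2z.png

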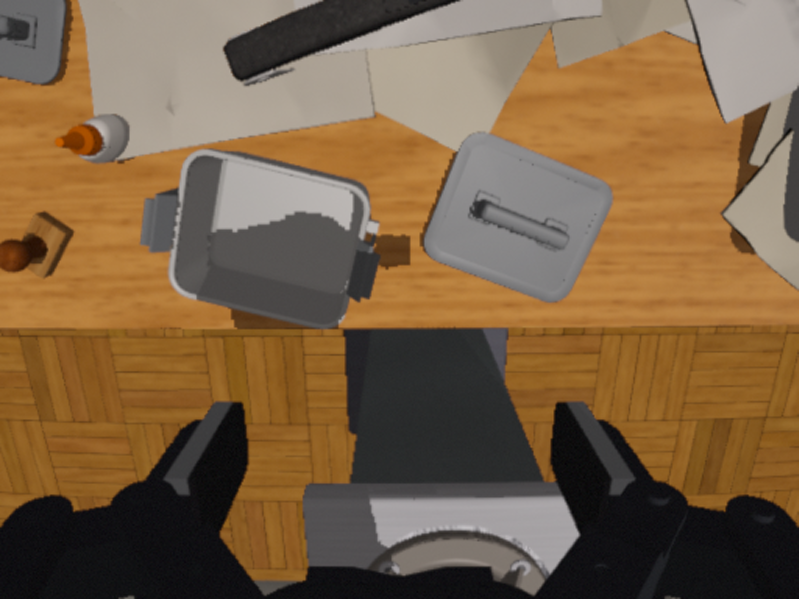

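Run:
```python
from h import *
im=cv2.imread('pics/w2.png');ci=cam('w2')
Z=lambda x,y:(x/1.56-.2,y/1.56-.2)
print('tub');t=rect(ci,im,[(Z(215,152),Z(345,181)),(Z(200,298),Z(320,326)),(Z(182,185),Z(172,270)),(Z(367,215),Z(343,315))],.086,4)
print('lid');l=rect(ci,im,[(Z(500,137),Z(590,172)),(Z(445,260),Z(535,297)),(Z(463,152),Z(428,230)),(Z(610,200),Z(570,285))],.014,4)
b=cv2.resize(im[90:220,0:260],None,fx=3,fy=3,interpolation=cv2.INTER_CUBIC);cv2.imwrite('pics/w2a.png',b)
b=cv2.resize(im[70:210,260:400],None,fx=4,fy=4,interpolation=cv2.INTER_CUBIC);cv2.imwrite('pics/w2b.png',b)
print(ci['origin'])
```

```text
tub
 seg [[146.10000610351562, 98.4000015258789], [212.5, 114.5999984741211]] 40 ang 75.68
 seg [[135.39999389648438, 194.0], [193.60000610351562, 208.10000610351562]] 38 ang 75.38
 seg [[111.69999694824219, 167.5], [117.0, 129.60000610351562]] 31 ang 165.03
 seg [[221.0, 192.5], [231.3000030517578, 143.5]] 32 ang 166.78
centre [0.4358 0.1499] sides [0.1225 0.108  0.1257 0.1073]
lid
 seg [[325.6000061035156, 91.0999984741211], [371.5, 109.80000305175781]] 36 ang 69.42
 seg [[289.70001220703125, 171.60000610351562], [336.6000061035156, 188.8000030517578]] 36 ang 69.47
 seg [[277.79998779296875, 136.6999969482422], [291.8999938964844, 101.0999984741211]] 32 ang 159.18
 seg [[370.29998779296875, 178.1999969482422], [390.3999938964844, 134.39999389648438]] 30 ang 160.27
centre [ 0.4377 -0.0415] sides [0.1349 0.1111 0.137  0.1112]
[0.5112541  0.05697965 0.45235495]
```

View pics/w2a.png

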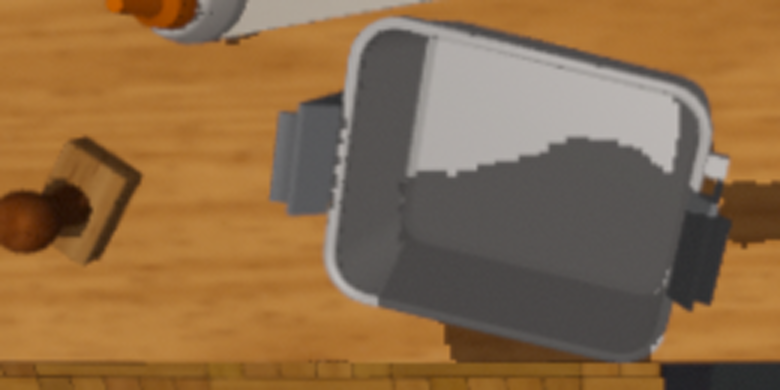

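View pics/w2b.png

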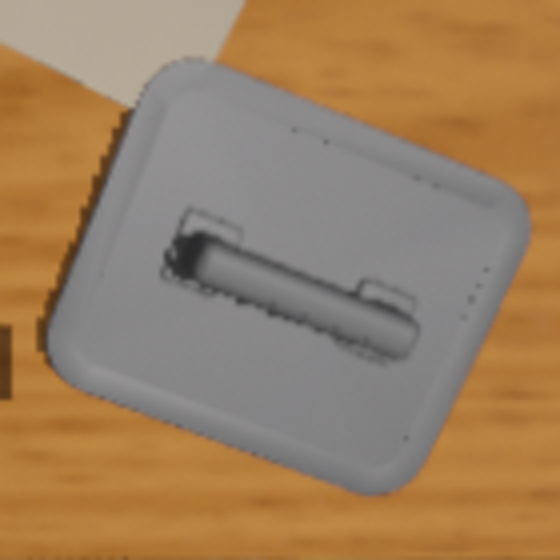

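Run:
```python
from h import *
ci=cam('w2')
Z=lambda x,y:(x/3-.3,y/3+90-.3)
P=onplane(ci,[Z(85,138),Z(141,180),Z(92,258)],.016);print(P.round(4), np.linalg.norm(np.diff(P,axis=0),axis=1))
print('base centre',((P[0]+P[2])/2).round(4)) 
d=P[2]-P[1];print(np.degrees(np.arctan2(d[1],d[0])))
print('knob',onplane(ci,[Z(27,221)],.046).round(4))
plan([.418,.371,.20],120)
```

```text
[[0.4507 0.3586 0.016 ]
 [0.4314 0.3353 0.016 ]
 [0.3958 0.3662 0.016 ]] [0.03028681 0.04714144]
base centre [0.4233 0.3624 0.016 ]
138.91919839982364
knob [[0.4204 0.372  0.046 ]]
t 2.45 at [0.4312 0.0578 0.3099] rpy [ 1.7997e+02  4.0000e-02 -2.7000e-01] F [ 0.7 -0.2  0.4] w 0.0854
15 [-0.001, -0.021, 0.007, np.float64(-8.02), 0.002, -0.021, 0.008, np.float64(-8.02), 0.005, -0.02, 0.007, np.float64(-8.02), 0.007, -0.02, 0.007, np.float64(-8.02), 0.011, -0.018, 0.008, np.float64(-8.02), 0.012, -0.016, 0.007, np.float64(-8.02), 0.015, -0.015, 0.007, np.float64(-8.02), 0.017, -0.012, 0.008, np.float64(-8.02), 0.018, -0.01, 0.007, np.float64(-8.02), 0.02, -0.008, 0.007, np.float64(-8.02), 0.02, -0.004, 0.008, np.float64(-8.02), 0.021, -0.002, 0.007, np.float64(-8.02), 0.021, 0.002, 0.007, np.float64(-8.02), 0.021, 0.004, 0.008, np.float64(-8.02), 0.019, 0.007, 0.007, np.float64(-8.02)]
```

Run:
```python
from h import *
plan([.418,.350,.20],75.5,10)
```

```text
t 2.45 at [0.4312 0.0578 0.3099] rpy [ 1.7997e+02  4.0000e-02 -2.7000e-01] F [ 0.7 -0.2  0.4] w 0.0854
10 [-0.001, -0.029, 0.011, np.float64(-7.58), 0.002, -0.029, 0.011, np.float64(-7.58), 0.006, -0.029, 0.011, np.float64(-7.58), 0.01, -0.027, 0.011, np.float64(-7.58), 0.014, -0.026, 0.011, np.float64(-7.58), 0.017, -0.024, 0.011, np.float64(-7.58), 0.019, -0.022, 0.011, np.float64(-7.58), 0.023, -0.019, 0.011, np.float64(-7.58), 0.025, -0.015, 0.011, np.float64(-7.58), 0.026, -0.012, 0.011, np.float64(-7.58)]
```

>>> drive_tool --commands '[-0.001,-0.029,0.011,-7.58,0.002,-0.029,0.011,-7.58,0.006,-0.029,0.011,-7.58,0.01,-0.027,0.011,-7.58,0.014,-0.026,0.011,-7.58,0.017,-0.024,0.011,-7.58,0.019,-0.022,0.011,-7.58,0.023,-0.019,0.011,-7.58,0.025,-0.015,0.011,-7.58,0.026,-0.012,0.011,-7.58]' --claw 0.06

```text
time: 3.45
position: [0.4184, 0.3513, 0.1993]
eef_rot: [180.0, 0.1, 75.9]
force: [0.2, 0.4, -0.1]
gripper_width: 0.0603
```

>>> drive_tool --commands '[0,0,0,0,0,0,0,0,0,0,0,0]'

```text
time: 3.75
position: [0.4181, 0.35, 0.2002]
eef_rot: [180.0, 0.1, 75.5]
force: [-0.2, 0.2, -0.4]
gripper_width: 0.0603
```

```bash
python3 -c "
from h import *
shot('w3')
a=cv2.imread('pics/w3.png');cv2.imwrite('pics/w3z.png',cv2.resize(a,None,fx=1.56,fy=1.56,interpolation=cv2.INTER_CUBIC))"
```

```text
[0.4181 0.35   0.2002] [1.7996e+02 7.0000e-02 7.5540e+01] 3.75 [-0.2  0.2 -0.4]
```

View pics/w3z.png

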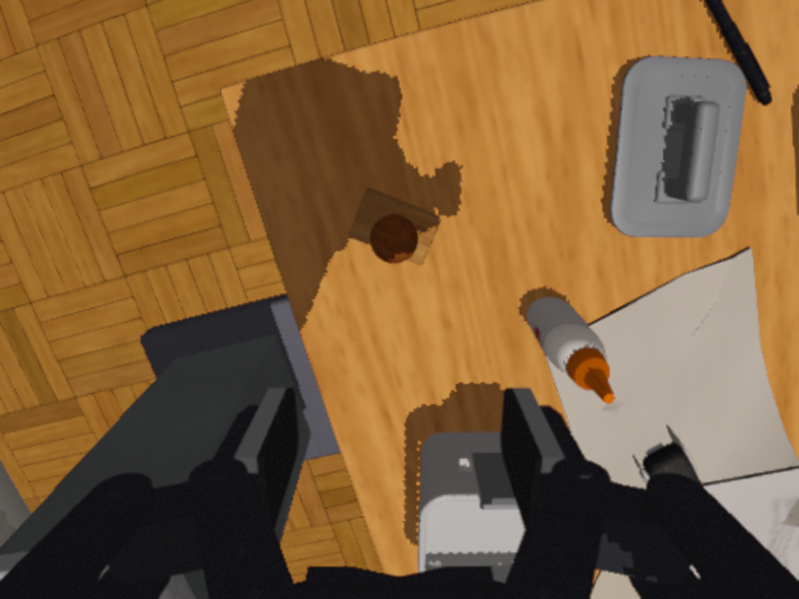

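Run:
```python
from h import *
ci=cam('w3');w=cam('w2')
k=(395/1.56-.2,239/1.56-.2)
print(onplane(ci,[k],.046).round(4),tri([ci,w],[k,(27/3-.3,221/3+89.7)]).round(4), ci['origin'])
Z=lambda x,y:(x/1.56-.2,y/1.56-.2)
print(onplane(ci,[Z(371,418),Z(395-23,239),Z(395+23,239)],.046).round(4))
```

```text
[[0.4217 0.3696 0.046 ]] [0.4214 0.37   0.0486] [0.43837947 0.42683998 0.34253742]
[[0.3783 0.2628 0.046 ]
 [0.4091 0.3728 0.046 ]
 [0.4342 0.3664 0.046 ]]
```

Run:
```python
from h import *
plan([.4215,.3698,.10],75.5,3)
```

```text
t 3.8 at [0.4181 0.3502 0.2004] rpy [1.7994e+02 5.0000e-02 7.5550e+01] F [0.3 0.1 1. ] w 0.0599
3 [0.007, -0.001, 0.033, np.float64(0.02), 0.006, -0.0, 0.034, np.float64(0.02), 0.007, -0.001, 0.033, np.float64(0.02)]
```

>>> drive_tool --commands '[0.007,-0.001,0.033,0,0.006,0,0.034,0,0.007,-0.001,0.033,0,0,0,0.03,0,0,0,0.03,0,0,0,0.012,0,0,0,0,0,0,0,0,0]'

```text
time: 4.6
position: [0.4208, 0.3722, 0.0295]
eef_rot: [179.9, -0.1, 75.7]
force: [-0.2, -0.4, 0.4]
gripper_width: 0.0596
```

>>> drive_tool --commands '[0,0,0,0,0,0,0,0,0,0,0,0,0,0,0,0,0,0,0,0]' --claw 0.0 --squeeze 35

```text
time: 5.1
position: [0.4207, 0.3725, 0.0297]
eef_rot: [179.9, -0.1, 75.8]
force: [-0.2, -0.9, 6.4]
gripper_width: 0.0236
```

>>> drive_tool --commands '[0,0,-0.02,0,0,0,-0.04,0,0,0,-0.045,0,0,0,-0.045,0,0,0,0,0,0,0,0,0]'

```text
time: 5.7
position: [0.4202, 0.3722, 0.1794]
eef_rot: [179.9, -0.1, 75.8]
force: [0.3, -0.9, -1.8]
gripper_width: 0.0241
```

```bash
python3 -c "
from h import *
shot('w4')
plan([.4358,.1499,.178],75.5)"
```

```text
[0.4202 0.3722 0.1794] [ 1.7988e+02 -8.0000e-02  7.5780e+01] 5.7 [ 0.3 -0.9 -1.8]
t 5.75 at [0.4195 0.3713 0.1778] rpy [1.800e+02 7.000e-02 7.577e+01] F [-0.1 -0.8 -1.1] w 0.0239
5 [-0.042, 0.014, -0.0, np.float64(0.05), -0.042, 0.014, -0.0, np.float64(0.05), -0.042, 0.014, -0.0, np.float64(0.05), -0.042, 0.014, -0.0, np.float64(0.05), -0.042, 0.015, -0.0, np.float64(0.05)]
```

View pics/w4.png

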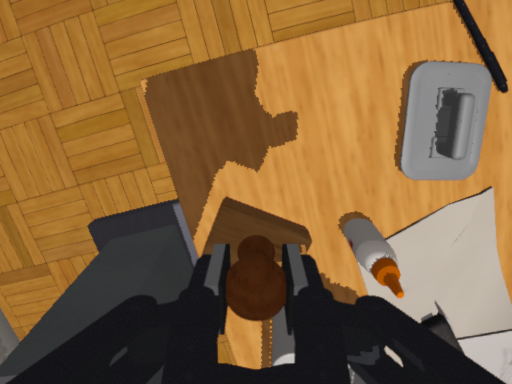

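>>> drive_tool --commands '[-0.042,0.014,0,0,-0.042,0.014,0,0,-0.042,0.014,0,0,-0.042,0.014,0,0,-0.042,0.015,0,0,0,0,0,0,0,0,0,0]'

```text
time: 6.45
position: [0.4361, 0.1492, 0.1767]
eef_rot: [-179.8, 0.1, 75.6]
force: [-0.1, 1.8, -0.7]
gripper_width: 0.0238
```

```bash
python3 -c "
from h import *
shot('w5')
plan([.4358,.1499,.042],75.5)"
```

```text
[0.4361 0.1492 0.1767] [-1.7984e+02  9.0000e-02  7.5600e+01] 6.45 [-0.1  1.8 -0.7]
t 6.5 at [0.4361 0.1509 0.1771] rpy [-1.7986e+02  4.0000e-02  7.5770e+01] F [ 0.8  1.  -1.3] w 0.0241
3 [-0.0, -0.0, 0.045, np.float64(0.09), -0.001, -0.0, 0.045, np.float64(0.09), -0.0, -0.0, 0.045, np.float64(0.09)]
```

View pics/w5.png

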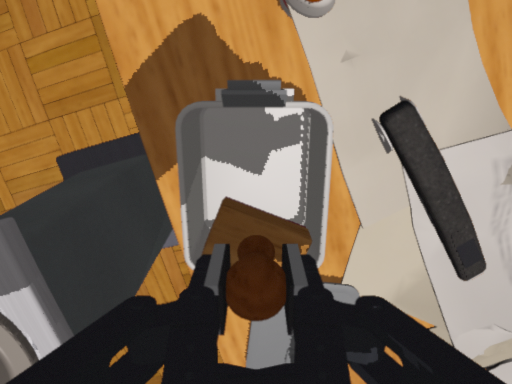

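>>> drive_tool --commands '[0,0,0.04,0,0,0,0.04,0,0,0,0.03,0,0,0,0.015,0,0,0,0.007,0,0,0,0,0,0,0,0,0]'

```text
time: 7.2
position: [0.4375, 0.152, 0.0468]
eef_rot: [180.0, -0.1, 75.9]
force: [0.9, 0.7, -0.6]
gripper_width: 0.024
```

>>> drive_tool --commands '[0,0,0.003,0,0,0,0.002,0,0,0,0,0]'

```text
time: 7.5
position: [0.4372, 0.1508, 0.0415]
eef_rot: [180.0, 0.0, 75.8]
force: [-0.5, 0.1, -0.4]
gripper_width: 0.0237
```

>>> drive_tool --commands '[0,0,0.001,0,0,0,0.001,0,0,0,0,0]'

```text
time: 7.8
position: [0.437, 0.1508, 0.0392]
eef_rot: [-180.0, 0.0, 75.8]
force: [-0.1, 0.0, -1.4]
gripper_width: 0.0239
```

>>> drive_tool --commands '[0,0,0.001,0,0,0,0.001,0,0,0,0,0]'

```text
time: 8.1
position: [0.4373, 0.1507, 0.0385]
eef_rot: [180.0, 0.1, 75.8]
force: [-3.4, -3.1, 14.7]
gripper_width: 0.0242
```

Contact with the tub floor; release and back off straight up.

>>> drive_tool --commands '[0,0,-0.001,0,0,0,0,0,0,0,0,0]' --claw 0.045

```text
time: 8.4
position: [0.4366, 0.1513, 0.0386]
eef_rot: [-180.0, 0.0, 75.8]
force: [-3.0, -0.1, 7.2]
gripper_width: 0.0448
```

>>> drive_tool --commands '[0,0,0,0,0,0,-0.015,0,0,0,-0.03,0,0,0,-0.04,0,0,0,-0.045,0,0,0,-0.045,0,-0.02,0,-0.03,0,-0.02,0,-0.03,0,-0.02,0,0,0,0,0,0,0]'

```text
time: 9.4
position: [0.4225, 0.0901, 0.2738]
eef_rot: [179.9, 0.1, 75.5]
force: [-0.8, 0.3, -0.2]
gripper_width: 0.045
```

```bash
python3 -c "
from h import *
shot('w6')
a=cv2.imread('pics/w6.png');cv2.imwrite('pics/w6z.png',cv2.resize(a,None,fx=1.56,fy=1.56,interpolation=cv2.INTER_CUBIC))"
```

```text
[0.4225 0.0901 0.2738] [1.7988e+02 9.0000e-02 7.5510e+01] 9.4 [-0.8  0.3 -0.2]
```

View pics/w6z.png

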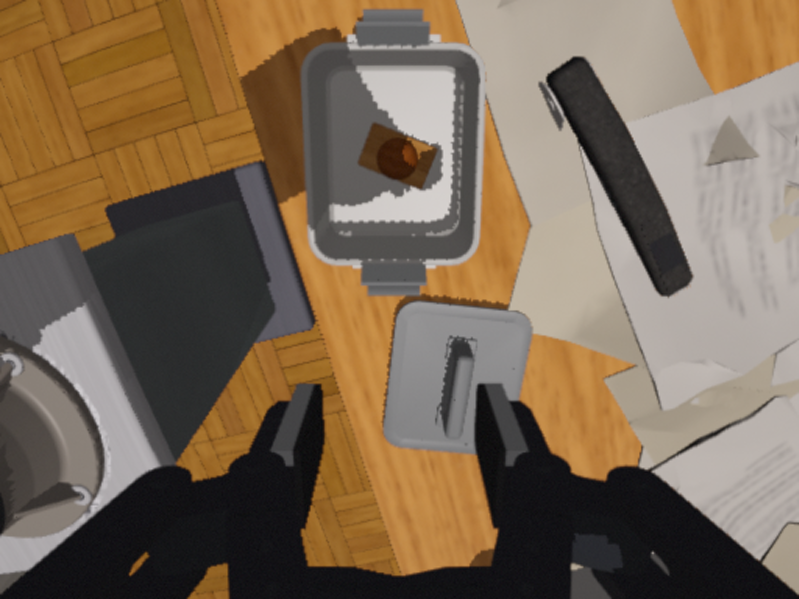

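Run:
```python
from h import *
im=cv2.imread('pics/w6.png');ci=cam('w6')
b=cv2.resize(im[0:195,185:320],None,fx=4,fy=4,interpolation=cv2.INTER_CUBIC);cv2.imwrite('pics/w6a.png',b[:600,:]);cv2.imwrite('pics/w6b.png',b[400:780])
Z=lambda x,y:(x/1.56-.2,y/1.56-.2)
print('tub');t=rect(ci,im,[(Z(303,80),Z(308,235)),(Z(485,85),Z(479,235)),(Z(322,45),Z(465,47)),(Z(330,264),Z(460,264))],.086,4)
```

```text
tub
 seg [[192.8000030517578, 61.099998474121094], [196.3000030517578, 140.5]] 31 ang 75.43
 seg [[303.70001220703125, 140.6999969482422], [306.5, 63.79999923706055]] 40 ang 75.61
 seg [[221.0, 32.099998474121094], [288.70001220703125, 31.100000381469727]] 29 ang 166.35
 seg [[219.6999969482422, 165.89999389648438], [286.29998779296875, 166.0]] 40 ang 165.42
centre [0.4337 0.1512] sides [0.1227 0.1041 0.1244 0.1037]
```

View pics/w6a.png

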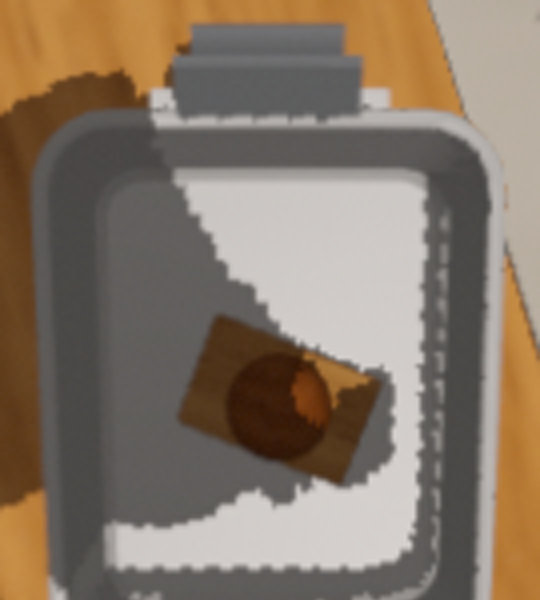

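View pics/w6b.png

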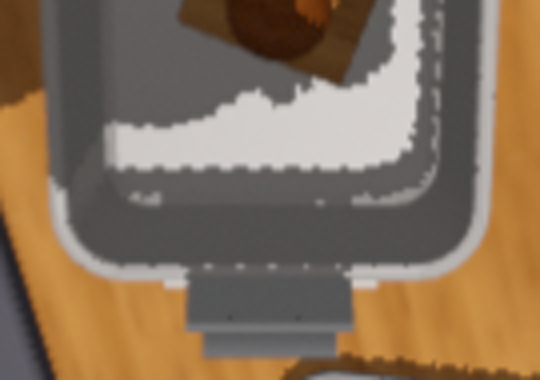

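Run:
```python
from h import *
ci=cam('w2');Z=lambda x,y:(x/4+259.6,y/4+69.6)
print(onplane(ci,[Z(203,253),Z(412,335),Z(307,294)],.042).round(4))
ci=cam('w6');Z=lambda x,y:(x/1.56-.2,y/1.56-.2)
P=onplane(ci,[Z(463,352),Z(455,437),Z(463,398)],.042);print(P.round(4))
plan([.4377,-.0415,.10],69.5)
```

```text
[[ 0.4534 -0.0084  0.042 ]
 [ 0.4286 -0.0739  0.042 ]
 [ 0.4411 -0.0406  0.042 ]]
[[ 0.4501 -0.0026  0.042 ]
 [ 0.4281 -0.0741  0.042 ]
 [ 0.4418 -0.041   0.042 ]]
t 9.45 at [0.4222 0.0918 0.2731] rpy [1.7997e+02 3.0000e-02 7.5620e+01] F [1.  0.5 0.8] w 0.0448
5 [-0.025, 0.01, 0.035, np.float64(1.22), -0.025, 0.01, 0.034, np.float64(1.22), -0.025, 0.01, 0.035, np.float64(1.22), -0.024, 0.012, 0.035, np.float64(1.22), -0.024, 0.011, 0.034, np.float64(1.22)]
```

>>> drive_tool --commands '[-0.035,0.01,0.015,1.22,-0.035,0.01,0.034,1.22,-0.025,0.01,0.04,1.22,-0.018,0.012,0.042,1.22,-0.01,0.012,0.042,1.22,0,0,0.03,0,0,0,0,0,0,0,0,0]' --claw 0.06

```text
time: 10.25
position: [0.44, -0.0396, 0.07]
eef_rot: [-179.9, -0.0, 69.8]
force: [-0.1, -0.4, 1.4]
gripper_width: 0.0601
```

```bash
python3 -c "
from h import *
plan([.4392,-.0412,.0195],69.5)"
```

```text
t 10.25 at [ 0.44   -0.0396  0.07  ] rpy [-1.7989e+02 -4.0000e-02  6.9800e+01] F [-0.1 -0.4  1.4] w 0.0601
2 [-0.001, -0.0, 0.025, np.float64(0.15), -0.001, -0.0, 0.026, np.float64(0.15)]
```

```bash
python3 -c "
from h import *
shot('w7')"
```

```text
[ 0.44   -0.0396  0.07  ] [-1.7989e+02 -4.0000e-02  6.9800e+01] 10.25 [-0.1 -0.4  1.4]
```

View pics/w7.png

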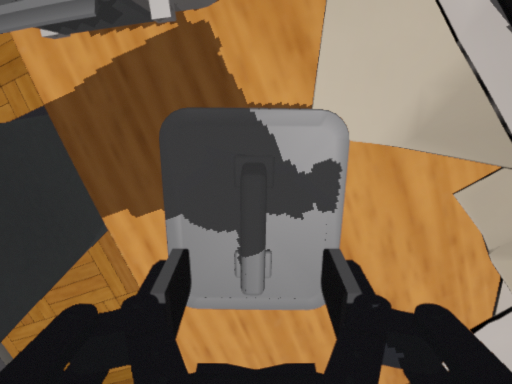

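Run:
```python
from h import *
im=cv2.imread('pics/w7.png');ci=cam('w7')
rect(ci,im,[(( 161,135),(170,250)),((348,135),(342,250)),((185,108),(325,108)),((195,308),(320,307))],.014,5)
P=onplane(ci,[(253,165),(252,293)],.043);print(P.round(4))
```

```text
seg [[158.89999389648438, 146.6999969482422], [166.10000610351562, 238.6999969482422]] 39 ang 69.32
 seg [[340.70001220703125, 238.39999389648438], [348.8999938964844, 146.60000610351562]] 32 ang 69.52
 seg [[199.0, 106.4000015258789], [311.0, 109.69999694824219]] 29 ang 158.2
 seg [[207.5, 308.8999938964844], [307.5, 310.0]] 40 ang 159.11
centre [ 0.4386 -0.0412] sides [0.1364 0.1121 0.1346 0.1116]
[[ 0.4529 -0.0024  0.043 ]
 [ 0.4261 -0.0732  0.043 ]]
```

>>> drive_tool --commands '[-0.002,0,0.02,0.2,0,0,0.02,0.2,0,0,0.01,0,0,0,0,0,0,0,0,0]'

```text
time: 10.8
position: [0.4405, -0.0427, 0.0214]
eef_rot: [179.9, -0.0, 69.3]
force: [0.1, 0.1, -1.0]
gripper_width: 0.0599
```

>>> drive_tool --commands '[0,0,0,0,0,0,0,0,0,0,0,0,0,0,0,0,0,0,0,0]' --claw 0.0 --squeeze 80

```text
time: 11.3
position: [0.4398, -0.043, 0.0209]
eef_rot: [179.9, 0.0, 69.3]
force: [-1.5, 0.3, 6.2]
gripper_width: 0.0123
```

>>> drive_tool --commands '[0,0,-0.02,0,0,0,-0.04,0,0,0,-0.045,0,0,0,-0.045,0,0,0,0,0,0,0,0,0]'

```text
time: 11.9
position: [0.4397, -0.0431, 0.1709]
eef_rot: [179.9, 0.0, 69.3]
force: [-0.8, 0.4, -1.7]
gripper_width: 0.0123
```

```bash
python3 -c "
from h import *
plan([.4354,.149,.17],75.5)"
```

```text
t 11.9 at [ 0.4397 -0.0431  0.1709] rpy [1.7987e+02 1.0000e-02 6.9260e+01] F [-0.8  0.4 -1.7] w 0.0123
5 [0.036, -0.014, 0.0, np.float64(-1.25), 0.036, -0.014, 0.0, np.float64(-1.25), 0.036, -0.013, 0.001, np.float64(-1.25), 0.036, -0.012, -0.0, np.float64(-1.25), 0.037, -0.011, -0.0, np.float64(-1.25)]
```

>>> drive_tool --commands '[0.03,-0.014,0,-1.25,0.036,-0.014,0,-1.25,0.036,-0.013,0.001,-1.25,0.036,-0.012,0,-1.25,0.033,-0.011,0,-1.25,0.01,0,0,0,0,0,0,0,0,0,0,0]'

```text
time: 12.7
position: [0.4337, 0.1477, 0.1679]
eef_rot: [-179.9, 0.1, 75.5]
force: [0.3, -0.3, -1.4]
gripper_width: 0.012
```

```bash
python3 -c "
from h import *
shot('w8')
plan([.4354,.149,.115],75.5)
from plant import ctrl
import json
for n in ['side','scene']:
    cv2.imwrite(f'pics/{n}8.png',cv2.resize(ctrl.snapshot(n)[150:300,150:330,::-1],None,fx=4,fy=4,interpolation=cv2.INTER_CUBIC))
"
```

```text
[0.4337 0.1477 0.1679] [-1.7985e+02  1.3000e-01  7.5470e+01] 12.7 [ 0.3 -0.3 -1.4]
t 12.75 at [0.434  0.1474 0.1682] rpy [-1.7989e+02  1.2000e-01  7.5400e+01] F [-0.2 -0.4 -1.8] w 0.0124
2 [0.001, 0.0, 0.027, np.float64(-0.05), 0.001, 0.001, 0.026, np.float64(-0.05)]
```

View pics/w8.png

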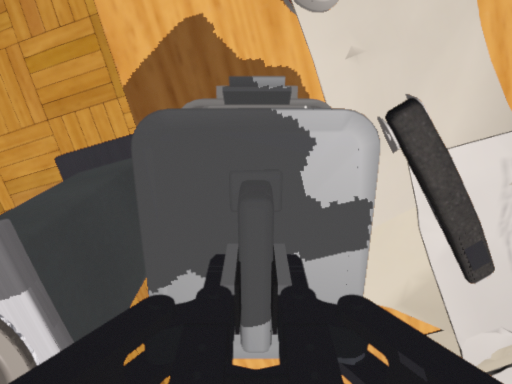

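View pics/side8.png

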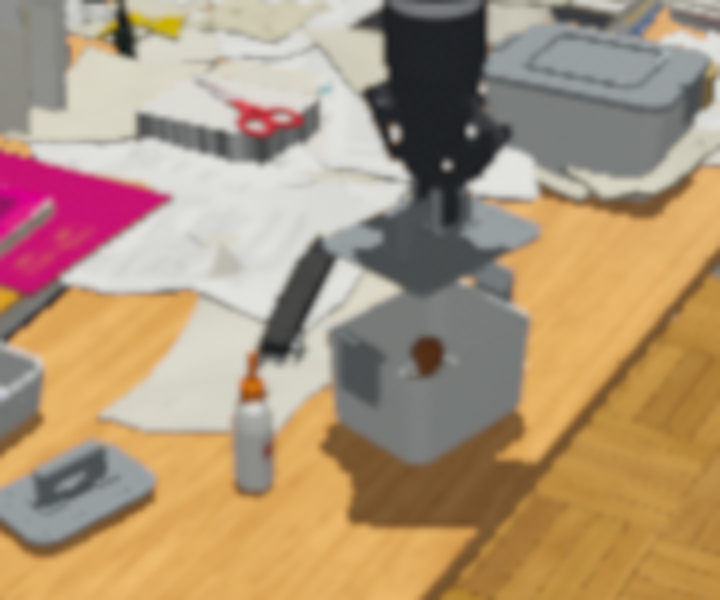

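View pics/scene8.png

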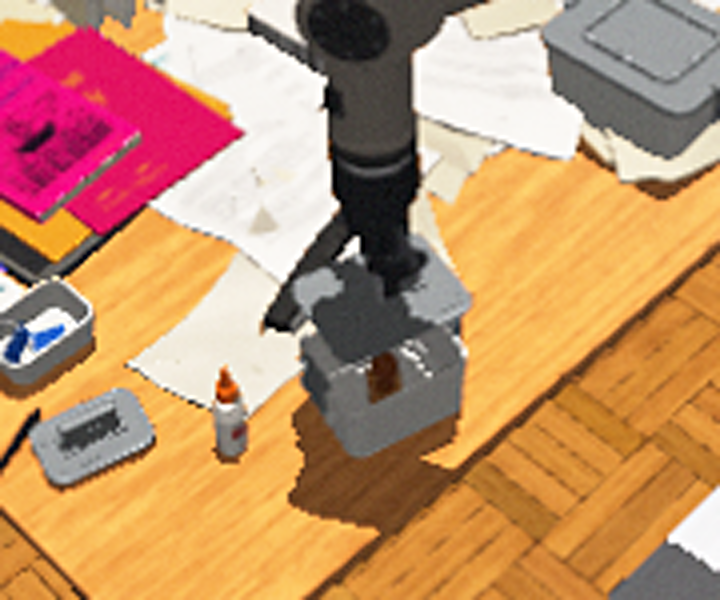

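Run:
```python
from h import *
im=cv2.imread('pics/w8.png');ci=cam('w8')
z=.168-.0209+.0135
yaw=75.5;R=Rm([0,0,yaw])[:2,:2];c=np.array([.4357,.1503]);tcp=np.array([.434,.1475])
for n,p,q,zz in [('L',(133,150),(145,270),z),('R',(378,150),(367,270),z),('T',(165,109),(350,109),z),('tubT',(200,100),(215,99),.086),('tubT2',(295,99),(325,101),.086)]:
    e,k=edge(im,p,q,4);P=onplane(ci,e,zz)[:,:2];d=P[1]-P[0]
    print(n,k,e.round(1).tolist(),'ang',round(np.degrees(np.arctan2(d[1],d[0]))%180,2),'rel tcp',((P-tcp)@R).round(4).tolist(),'rel tub',((P-c)@R).round(4).tolist())
```

```text
L 40 [[132.0, 162.1999969482422], [143.39999389648438, 258.0]] ang 75.65 rel tcp [[0.0455, 0.0555], [-0.0031, 0.0554]] rel tub [[0.0424, 0.0565], [-0.0062, 0.0563]]
R 32 [[367.70001220703125, 258.0], [378.70001220703125, 162.1999969482422]] ang 75.6 rel tcp [[-0.0029, -0.0559], [0.0456, -0.0558]] rel tub [[-0.006, -0.0549], [0.0425, -0.0548]]
T 32 [[183.5, 107.5999984741211], [327.70001220703125, 109.0]] ang 164.97 rel tcp [[0.0694, 0.0306], [0.0688, -0.0312]] rel tub [[0.0662, 0.0315], [0.0656, -0.0302]]
tubT 40 [[201.5, 99.30000305175781], [213.39999389648438, 98.0999984741211]] ang 170.61 rel tcp [[0.0693, 0.0343], [0.07, 0.0267]] rel tub [[0.0662, 0.0353], [0.0669, 0.0276]]
tubT2 38 [[298.0, 99.0], [320.79998779296875, 98.80000305175781]] ang 166.4 rel tcp [[0.0695, -0.0271], [0.0697, -0.0416]] rel tub [[0.0663, -0.0261], [0.0666, -0.0407]]
```

>>> drive_tool --commands '[0.001,0.001,0.015,0,0.001,0,0.015,0,0,0,0.01,0,0,0,0.005,0,0,0,0,0,0,0,0,0]'

```text
time: 13.45
position: [0.4363, 0.151, 0.1246]
eef_rot: [180.0, -0.0, 75.5]
force: [0.3, -0.1, -1.6]
gripper_width: 0.0126
```

>>> drive_tool --commands '[0,0,0.004,0,0,0,0.003,0,0,0,0.003,0,0,0,0,0]'

```text
time: 13.85
position: [0.4356, 0.1509, 0.1139]
eef_rot: [-180.0, 0.0, 75.5]
force: [0.1, 0.9, -1.2]
gripper_width: 0.0124
```

>>> drive_tool --commands '[0,0,0.003,0,0,0,0.003,0,0,0,0,0]'

```text
time: 14.15
position: [0.4365, 0.1509, 0.1084]
eef_rot: [180.0, 0.0, 75.5]
force: [-0.2, -0.0, 2.8]
gripper_width: 0.0123
```

>>> drive_tool --commands '[0,0,0.003,0,0,0,0.003,0,0,0,0,0]'

```text
time: 14.45
position: [0.4376, 0.1519, 0.1033]
eef_rot: [179.8, -0.1, 75.5]
force: [-0.4, -1.3, 6.9]
gripper_width: 0.0124
```

Catches are spreading as expected (7 N); continue.

>>> drive_tool --commands '[0,0,0.003,0,0,0,0.003,0,0,0,0,0]'

```text
time: 14.75
position: [0.4365, 0.1509, 0.097]
eef_rot: [180.0, 0.0, 75.5]
force: [-1.9, -3.1, 9.9]
gripper_width: 0.0125
```

>>> drive_tool --commands '[0,0,0.002,0,0,0,0.001,0,0,0,0,0]'

```text
time: 15.05
position: [0.4365, 0.1509, 0.0969]
eef_rot: [179.9, 0.2, 75.5]
force: [-10.4, -5.9, 37.6]
gripper_width: 0.0125
```

>>> drive_tool --commands '[0,0,-0.002,0,0,0,-0.001,0,0,0,0,0]'

```text
time: 15.35
position: [0.4364, 0.151, 0.097]
eef_rot: [179.9, 0.0, 75.5]
force: [-1.0, -3.0, 10.3]
gripper_width: 0.0123
```

```bash
python3 -c "
from h import *
shot('w9')
from plant import ctrl
for n in ['side','scene']:
    cv2.imwrite(f'pics/{n}9.png',cv2.resize(ctrl.snapshot(n)[190:290,200:300,::-1],None,fx=6,fy=6,interpolation=cv2.INTER_CUBIC))
"
```

```text
[0.4364 0.151  0.097 ] [1.7994e+02 2.0000e-02 7.5530e+01] 15.35 [-1.  -3.  10.3]
```

View pics/w9.png

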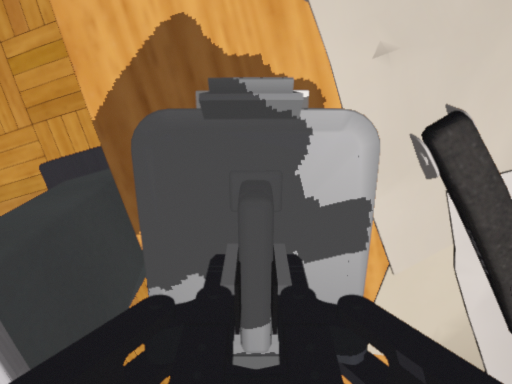

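View pics/side9.png

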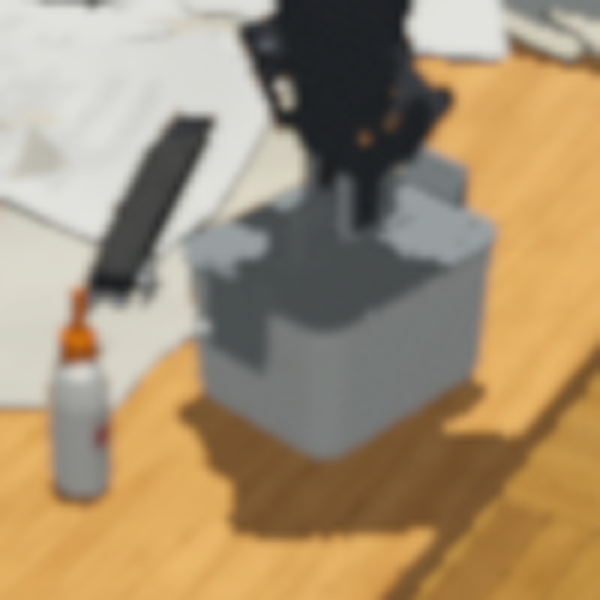

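View pics/scene9.png

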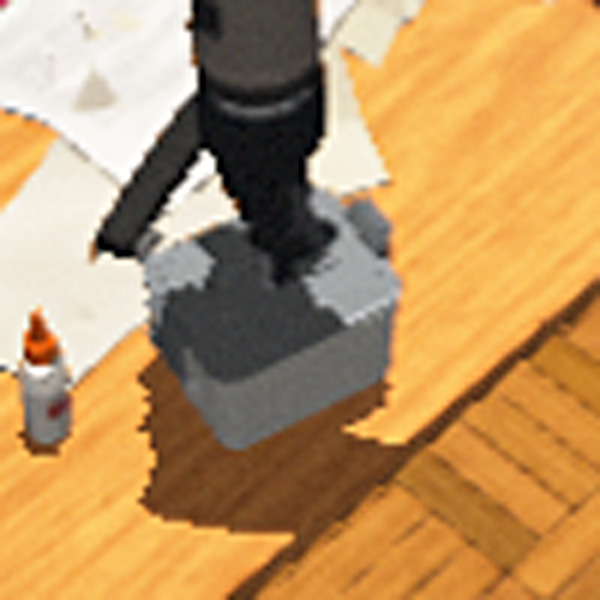

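>>> drive_tool --commands '[0,0,-0.002,0,0,0,-0.004,0,0,0,-0.008,0,0,0,-0.014,0,0,0,0,0,0,0,0,0]'

```text
time: 16.1
position: [0.4364, 0.1511, 0.1248]
eef_rot: [179.9, -0.0, 75.5]
force: [0.1, -0.6, -4.2]
gripper_width: 0.0123
```

```bash
python3 -c "
from h import *
shot('w10')
from plant import ctrl
for n in ['side','scene']:
    cv2.imwrite(f'pics/{n}10.png',cv2.resize(ctrl.snapshot(n)[170:290,190:310,::-1],None,fx=5,fy=5,interpolation=cv2.INTER_CUBIC))
"
```

```text
[0.4364 0.1511 0.1248] [ 1.7992e+02 -2.0000e-02  7.5520e+01] 16.1 [ 0.1 -0.6 -4.2]
```

View pics/w10.png

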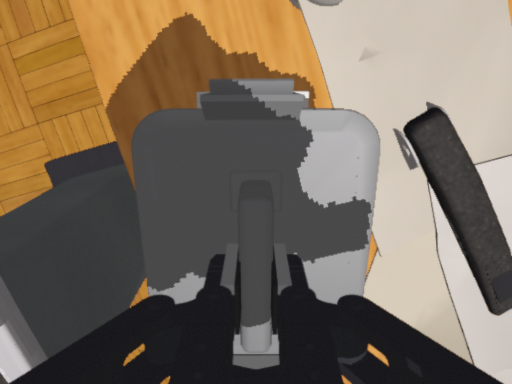

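View pics/side10.png

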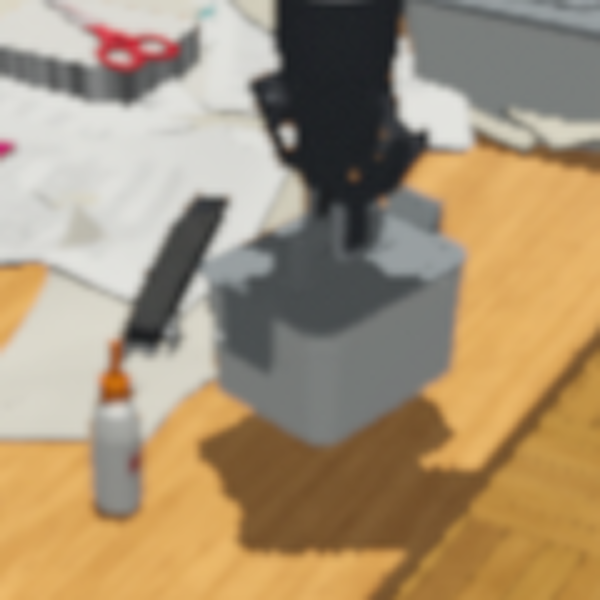

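View pics/scene10.png

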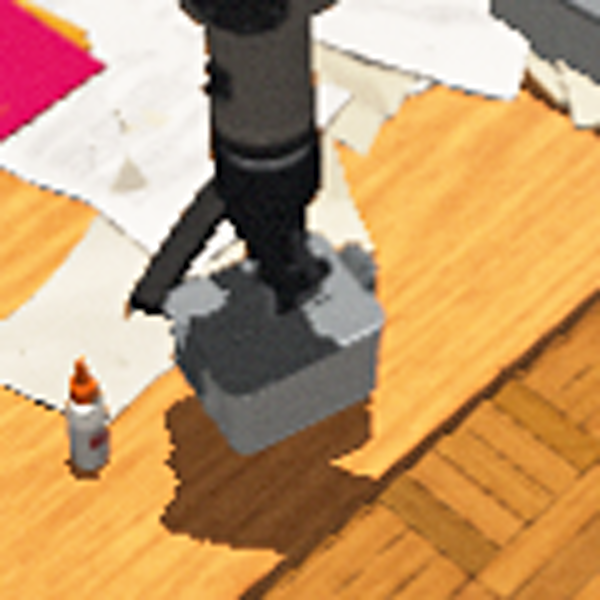

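Run:
```python
from h import *
im=cv2.imread('pics/w10.png');ci=cam('w10')
yaw=75.5;R=Rm([0,0,yaw])[:2,:2];tcp=np.array([.4364,.1511]);zt=.1248-.0979
cv2.imwrite('pics/w10z.png',cv2.resize(im[60:140,180:330],None,fx=5,fy=5,interpolation=cv2.INTER_CUBIC))
for n,p,q,zz in [('lip',(214,79),(288,79),zt+.107),('noseedge',(207,118),(295,118),zt+.098)]:
    e,k=edge(im,p,q,3);P=onplane(ci,e,zz)[:,:2]
    print(n,k,e.round(1).tolist(),((P-tcp)@R).round(4).tolist())
plan([.518,-.334,.262],2.2,12)
```

```text
lip 36 [[221.39999389648438, 80.0], [280.6000061035156, 80.0]] [[0.0803, 0.0123], [0.0803, -0.0098]]
noseedge 33 [[215.8000030517578, 119.30000305175781], [273.6000061035156, 118.9000015258789]] [[0.0649, 0.0158], [0.065, -0.0079]]
t 16.25 at [0.4356 0.1508 0.124 ] rpy [-1.7997e+02  3.0000e-02  7.5530e+01] F [ 0.7  0.1 -4.4] w 0.0125
12 [-0.037, 0.017, -0.012, np.float64(6.11), -0.036, 0.02, -0.011, np.float64(6.11), -0.033, 0.025, -0.012, np.float64(6.11), -0.03, 0.027, -0.011, np.float64(6.11), -0.027, 0.031, -0.012, np.float64(6.11), -0.024, 0.033, -0.011, np.float64(6.11), -0.02, 0.036, -0.012, np.float64(6.11), -0.016, 0.038, -0.011, np.float64(6.11), -0.012, 0.039, -0.012, np.float64(6.11), -0.008, 0.04, -0.011, np.float64(6.11), -0.003, 0.041, -0.012, np.float64(6.11), 0.001, 0.041, -0.011, np.float64(6.11)]
```

View pics/w10z.png

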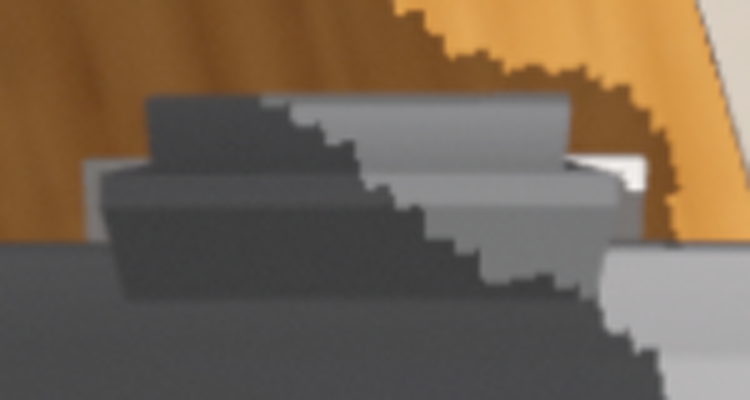

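>>> drive_tool --commands '[0,0,-0.025,0,0,0,-0.04,0,0,0,-0.045,0,0,0,-0.028,0,0,0,0,0]'

```text
time: 16.75
position: [0.4385, 0.1524, 0.2661]
eef_rot: [179.6, -0.2, 75.5]
force: [0.6, -0.0, -3.2]
gripper_width: 0.0124
```

```bash
python3 -c "
from h import *
plan([.5183,-.3348,.262],2.2,14)"
```

```text
t 16.75 at [0.4385 0.1524 0.2661] rpy [179.55  -0.22  75.53] F [ 0.6 -0.  -3.2] w 0.0124
14 [-0.032, 0.014, 0.0, np.float64(5.24), -0.031, 0.017, 0.001, np.float64(5.24), -0.029, 0.02, -0.0, np.float64(5.24), -0.027, 0.023, 0.0, np.float64(5.24), -0.025, 0.024, 0.0, np.float64(5.24), -0.023, 0.028, 0.001, np.float64(5.24), -0.02, 0.028, 0.0, np.float64(5.24), -0.018, 0.031, 0.0, np.float64(5.24), -0.014, 0.032, 0.001, np.float64(5.24), -0.012, 0.034, -0.0, np.float64(5.24), -0.008, 0.034, 0.0, np.float64(5.24), -0.005, 0.035, 0.0, np.float64(5.24), -0.002, 0.035, 0.001, np.float64(5.24), 0.001, 0.035, 0.0, np.float64(5.24)]
```

>>> drive_tool --commands '[-0.032,0.014,0,5.24,-0.031,0.017,0,5.24,-0.029,0.02,0,5.24,-0.027,0.023,0,5.24,-0.025,0.024,0,5.24,-0.023,0.028,0,5.24,-0.02,0.028,0,5.24,-0.018,0.031,0,5.24,-0.014,0.032,0,5.24,-0.012,0.034,0,5.24]'

```text
time: 17.75
position: [0.4917, -0.1983, 0.2595]
eef_rot: [-179.8, 0.2, 22.9]
force: [0.6, 0.4, -4.0]
gripper_width: 0.0126
```

>>> drive_tool --commands '[-0.008,0.034,0,5.24,-0.005,0.035,0,5.24,-0.002,0.035,0,5.24,0.001,0.028,0,5.24,0,0.007,0,0,0,0,0,0,0,0,0,0]'

```text
time: 18.45
position: [0.5151, -0.3338, 0.2607]
eef_rot: [-179.8, 0.1, 2.3]
force: [-1.0, 1.2, -4.8]
gripper_width: 0.0123
```

```bash
python3 -c "
from h import *
shot('w11')
plan([.5183,-.3348,.225],2.2)
from plant import ctrl
for n in ['side','scene']:
    cv2.imwrite(f'pics/{n}11.png',cv2.resize(ctrl.snapshot(n)[90:230,250:400,::-1],None,fx=4.2,fy=4.2,interpolation=cv2.INTER_CUBIC))
"
```

```text
[ 0.5151 -0.3338  0.2607] [-1.7983e+02  1.2000e-01  2.3100e+00] 18.45 [-1.   1.2 -4.8]
t 18.5 at [ 0.5155 -0.3336  0.2612] rpy [-1.7987e+02  8.0000e-02  2.3400e+00] F [-0.3  1.  -3.4] w 0.0122
1 [0.003, 0.001, 0.036, np.float64(0.14)]
```

View pics/w11.png

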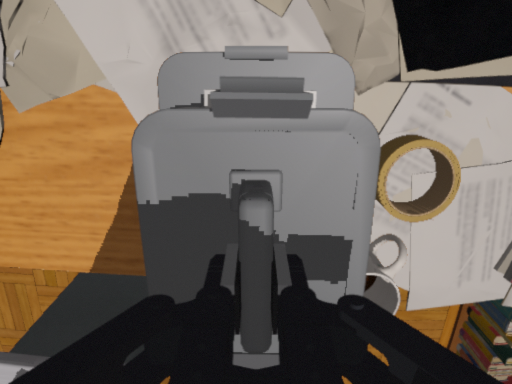

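View pics/side11.png

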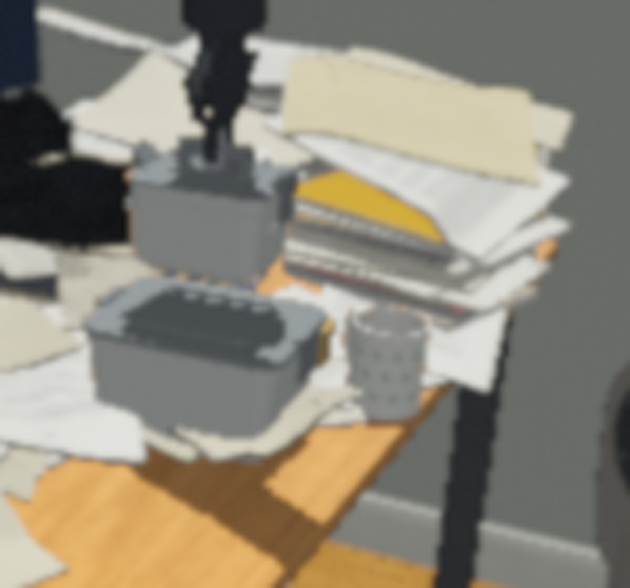

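View pics/scene11.png

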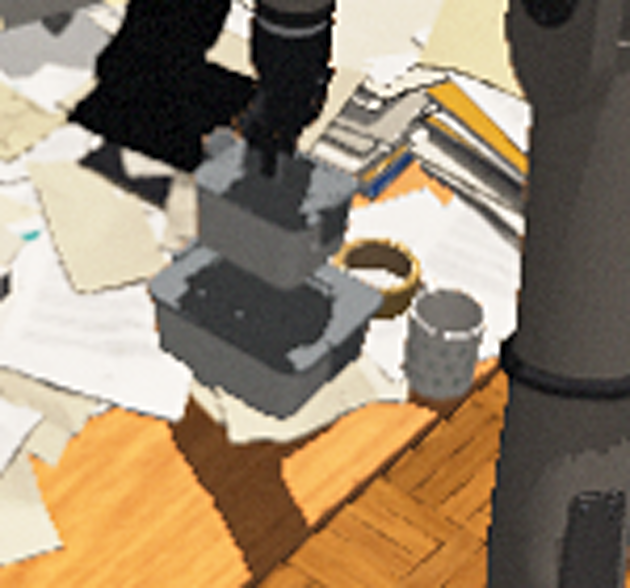

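Run:
```python
from h import *
im=cv2.imread('pics/w11.png');ci=cam('w11')
from numpy import array as A
yaw=2.25;R=Rm([0,0,yaw])[:2,:2];tcp=A([.5153,-.3337]);seat=A([.518,-.3337]);zt=.261-.0979
cv2.imwrite('pics/w11z.png',cv2.resize(im[40:130,140:370],None,fx=3.4,fy=3.4,interpolation=cv2.INTER_CUBIC))
for n,p,q,zz in [('lip',(224,79),(298,81),zt+.107),('nose bottom',(215,116),(305,118),zt+.098),('bigL',(159,65),(159,105),.111),('bigR',(353,65),(353,105),.111),('bigT',(180,54),(222,54),.111),('bigT2',(292,54),(335,54),.111)]:
    e,k=edge(im,p,q,3);P=onplane(ci,e,zz)[:,:2];d=P[1]-P[0]
    print(n,k,e.round(1).tolist(),'ang',round(np.degrees(np.arctan2(d[1],d[0]))%180,2),'tcp',((P-tcp)@R).round(4).tolist(),'seat',((P-seat)@R).round(4).tolist())
```

```text
lip 40 [[231.5, 76.30000305175781], [290.70001220703125, 77.80000305175781]] ang 90.96 tcp [[0.0823, 0.0084], [0.0818, -0.0135]] seat [[0.0796, 0.0085], [0.0791, -0.0134]]
nose bottom 40 [[224.0, 116.9000015258789], [296.0, 118.19999694824219]] ang 91.35 tcp [[0.0665, 0.0124], [0.0661, -0.017]] seat [[0.0638, 0.0125], [0.0634, -0.0169]]
bigL 39 [[156.89999389648438, 69.80000305175781], [157.10000610351562, 101.0]] ang 178.57 tcp [[0.0905, 0.0806], [0.0655, 0.0822]] seat [[0.0878, 0.0807], [0.0628, 0.0823]]
bigR 36 [[352.29998779296875, 68.9000015258789], [355.0, 100.9000015258789]] ang 11.47 tcp [[0.0914, -0.0787], [0.0659, -0.0828]] seat [[0.0887, -0.0785], [0.0632, -0.0827]]
bigT 40 [[184.1999969482422, 51.0], [217.8000030517578, 51.0]] ang 91.65 tcp [[0.1047, 0.0574], [0.1045, 0.0303]] seat [[0.102, 0.0575], [0.1018, 0.0304]]
bigT2 40 [[296.29998779296875, 51.0], [330.70001220703125, 51.0]] ang 93.04 tcp [[0.1046, -0.0325], [0.1049, -0.0602]] seat [[0.1019, -0.0324], [0.1022, -0.0601]]
```

View pics/w11z.png

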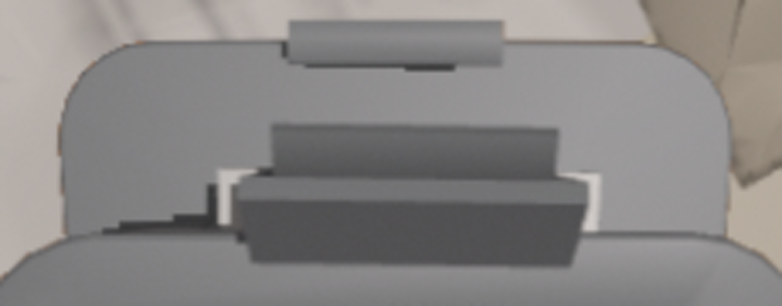

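>>> drive_tool --commands '[0.001,-0.001,0.01,-1.2,0,0,0.015,0,0,0,0.01,0,0,0,0.005,0,0,0,0,0,0,0,0,0,0,0,0,0]'

```text
time: 19.3
position: [0.5168, -0.3352, 0.223]
eef_rot: [180.0, -0.1, 3.4]
force: [0.5, 0.2, -3.8]
gripper_width: 0.0122
```

Run:
```python
from h import *
shot('w12')
im=cv2.imread('pics/w12.png');ci=cam('w12')
cv2.imwrite('pics/w12z.png',cv2.resize(im[40:130,140:370],None,fx=3.4,fy=3.4,interpolation=cv2.INTER_CUBIC))
from plant import ctrl
for n in ['side','scene']:
    cv2.imwrite(f'pics/{n}12.png',cv2.resize(ctrl.snapshot(n)[110:200,260:350,::-1],None,fx=6,fy=6,interpolation=cv2.INTER_CUBIC))
```

```text
[ 0.5168 -0.3352  0.223 ] [ 1.7995e+02 -6.0000e-02  3.3700e+00] 19.3 [ 0.5  0.2 -3.8]
```

View pics/w12z.png

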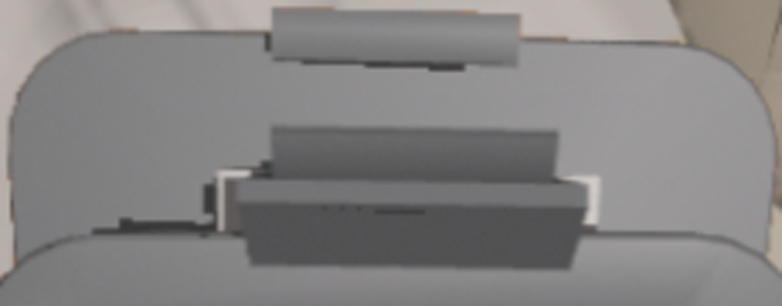

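View pics/side12.png

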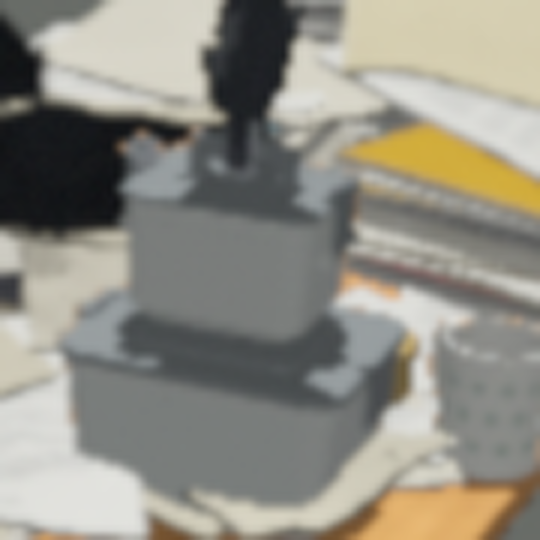

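View pics/scene12.png

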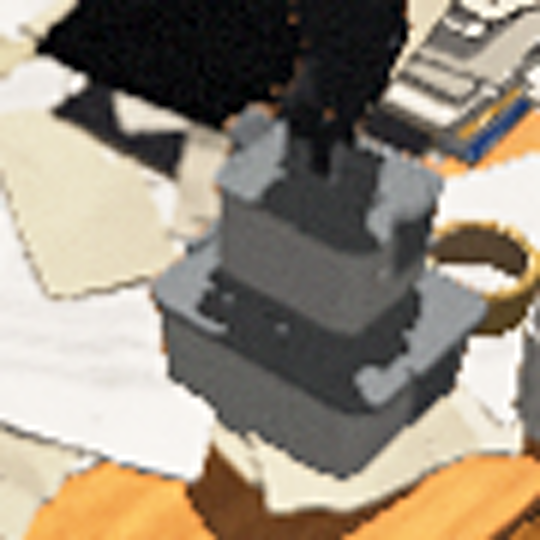

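Run:
```python
from h import *
ci=cam('w12');Z=lambda x,y:(x/3.4+140-.35,y/3.4+40-.35)
zt=.223-.0979
seat=np.array([.518,-.3337]);R=Rm([0,0,2.2])[:2,:2]
for n,pts,z in [('lip',[Z(271,126),Z(558,130)],zt+.107),('nose',[Z(249,263),Z(571,267)],zt+.098),('bigT',[Z(140,32),Z(640,42)],.111),('bigcatch',[Z(276,62),Z(518,67)],.111),('bigL/R',[Z(10,140),Z(775,140)],.111)]:
    P=onplane(ci,pts,z)[:,:2];d=P[1]-P[0];print(n,((P-seat)@R).round(4).tolist(),'mid',((P-seat)@R).mean(0).round(4),round(np.degrees(np.arctan2(d[1],d[0]))%180-90,2),'len',np.linalg.norm(d).round(4))
```

```text
lip [[0.0807, 0.0133], [0.081, -0.0182]] mid [ 0.0809 -0.0025] 2.69 len 0.0314
nose [[0.065, 0.0169], [0.0653, -0.0219]] mid [ 0.0652 -0.0025] 2.73 len 0.0388
bigT [[0.1011, 0.0524], [0.1013, -0.0505]] mid [0.1012 0.001 ] 2.3 len 0.1029
bigcatch [[0.0955, 0.0244], [0.0955, -0.0255]] mid [ 0.0955 -0.0005] 2.28 len 0.0499
bigL/R [[0.0794, 0.0808], [0.0828, -0.0807]] mid [0.0811 0.0001] 3.4 len 0.1615
```

>>> drive_tool --commands '[-0.001,-0.003,0,0.4,0,0,0.003,0,0,0,0.003,0,0,0,0.002,0,0,0,0,0,0,0,0,0]'

```text
time: 20.05
position: [0.5151, -0.332, 0.2142]
eef_rot: [-180.0, 0.0, 3.0]
force: [-0.4, -0.4, -3.6]
gripper_width: 0.0123
```

>>> drive_tool --commands '[0,0,0.002,0,0,0,0.002,0,0,0,0,0]'

```text
time: 20.35
position: [0.5149, -0.3318, 0.2099]
eef_rot: [-180.0, 0.0, 3.0]
force: [-0.2, -0.2, -3.9]
gripper_width: 0.0123
```

>>> drive_tool --commands '[0,0,0.001,0,0,0,0.001,0,0,0,0,0]'

```text
time: 20.65
position: [0.5156, -0.3322, 0.209]
eef_rot: [179.9, -0.1, 3.0]
force: [-0.5, -0.7, -0.5]
gripper_width: 0.0126
```

>>> drive_tool --commands '[0,0,0.001,0,0,0,0,0]'

```text
time: 20.85
position: [0.5157, -0.3322, 0.2081]
eef_rot: [179.9, -0.1, 3.0]
force: [0.7, 0.4, 1.7]
gripper_width: 0.0124
```

>>> drive_tool --commands '[0,0,0.001,0,0,0,0,0]'

```text
time: 21.05
position: [0.5158, -0.3322, 0.2081]
eef_rot: [179.9, -0.1, 3.0]
force: [-1.4, 1.5, 5.2]
gripper_width: 0.0125
```

Run:
```python
from h import *
shot('w13')
im=cv2.imread('pics/w13.png')
cv2.imwrite('pics/w13z.png',cv2.resize(im[20:130,120:390],None,fx=2.9,fy=2.9,interpolation=cv2.INTER_CUBIC))
from plant import ctrl
a=[cv2.resize(ctrl.snapshot(n)[120:200,265:345,::-1],None,fx=5,fy=5,interpolation=cv2.INTER_CUBIC) for n in ['side','scene']]
cv2.imwrite('pics/both13.png',np.hstack(a))
```

```text
[ 0.5158 -0.3322  0.2081] [ 1.7993e+02 -9.0000e-02  2.9700e+00] 21.05 [-1.4  1.5  5.2]
```

View pics/w13z.png

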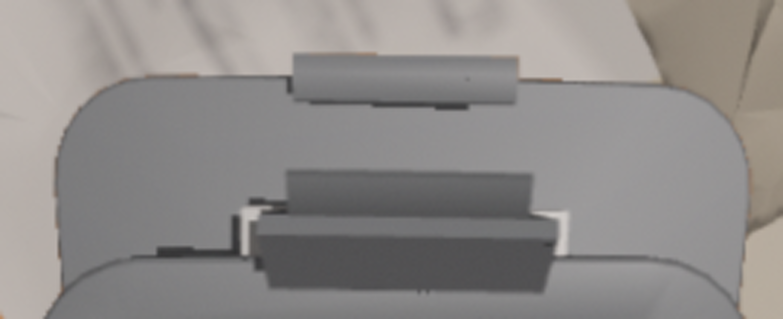

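View pics/both13.png

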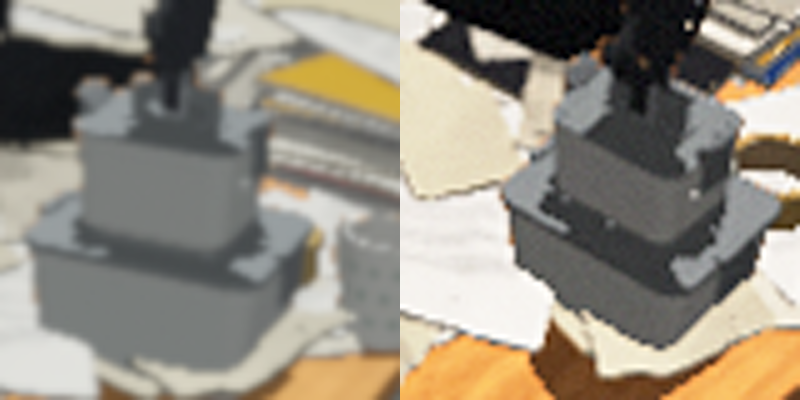

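>>> drive_tool --commands '[0,0,-0.001,0,0,0,0,0,0,0,0,0,0,0,0,0]' --claw 0.045

```text
time: 21.6
position: [0.515, -0.3319, 0.207]
eef_rot: [-180.0, 0.0, 3.0]
force: [-0.8, -0.3, 0.1]
gripper_width: 0.0445
```

>>> drive_tool --commands '[0,0,-0.01,0,0,0,-0.02,0,0,0,-0.03,0,0,0,-0.04,0,0,0,-0.04,0,-0.02,0,-0.01,0,-0.02,0,0,0,0,0,0,0,0,0,0,0]'

```text
time: 22.5
position: [0.4754, -0.334, 0.3579]
eef_rot: [180.0, -0.1, 3.0]
force: [0.6, 0.0, 0.1]
gripper_width: 0.045
```

Run:
```python
from h import *
shot('w14')
im=cv2.imread('pics/w14.png')
cv2.imwrite('pics/w14z.png',cv2.resize(im[0:250,110:410],None,fx=2.4,fy=2.4,interpolation=cv2.INTER_CUBIC))
from plant import ctrl
A={n:ctrl.snapshot(n)[:,:,::-1] for n in ['side','scene']}
for n in A: cv2.imwrite(f'pics/{n}14.png',A[n])
cv2.imwrite('pics/both14.png',np.hstack([cv2.resize(A[n][120:200,265:345],None,fx=5,fy=5,interpolation=cv2.INTER_CUBIC) for n in A]))
```

```text
[ 0.4754 -0.334   0.3579] [ 1.7997e+02 -6.0000e-02  2.9600e+00] 22.5 [0.6 0.  0.1]
```

View pics/w14z.png

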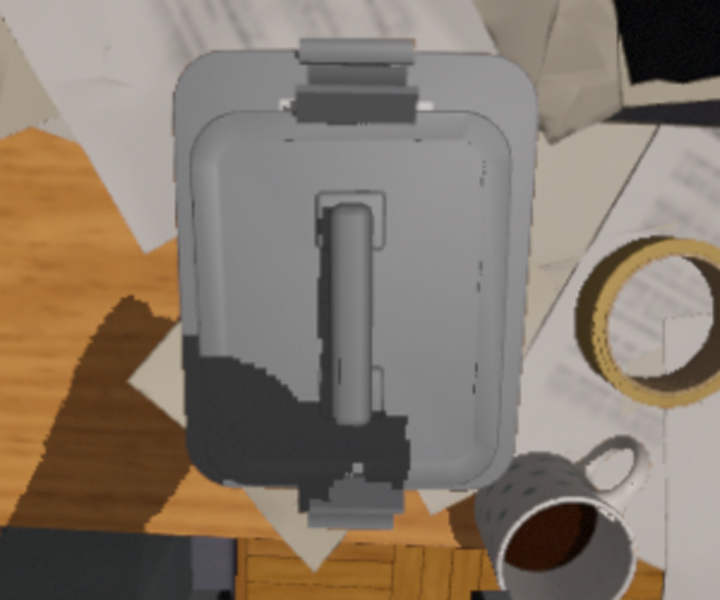

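View pics/both14.png

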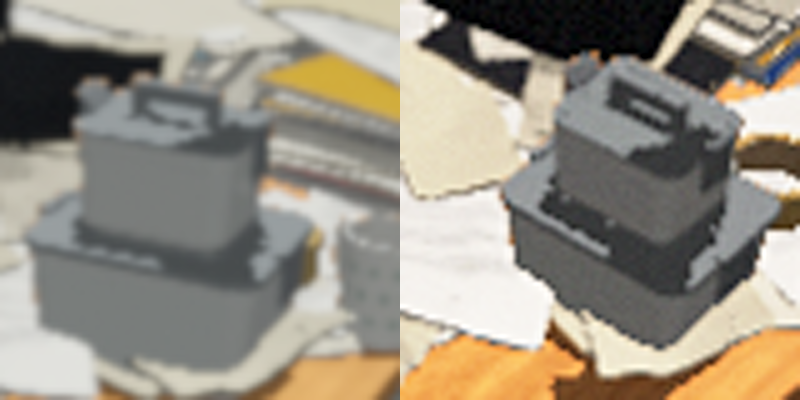

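View pics/scene14.png

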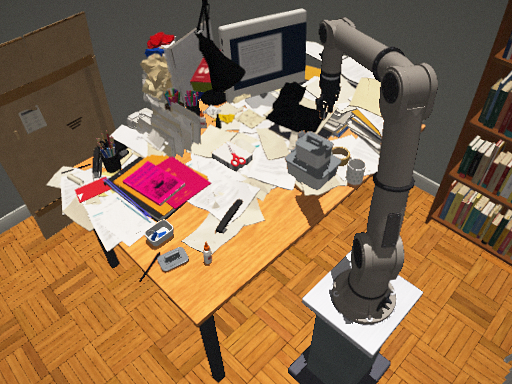

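Run:
```python
from h import *
im=cv2.imread('pics/w14.png')
cv2.imwrite('pics/w14c.png',cv2.resize(im[185:230,180:330],None,fx=5,fy=5,interpolation=cv2.INTER_CUBIC))
ci=cam('w14');Z=lambda x,y:(x/2.4+110-.3,y/2.4-.3)
seat=np.array([.518,-.3337]);R=Rm([0,0,2.2])[:2,:2]
for n,pts,z in [('lip far',[Z(307,65),Z(408,66)],.218),('lip near',[Z(309,527),Z(393,528)],.218),('nose far',[Z(296,122),Z(416,123)],.207),('lid top',[Z(225,112),Z(480,112)],.2),('lid bot',[Z(220,485),Z(470,490)],.2),('lid L',[Z(191,160),Z(194,330)],.2),('lid R',[Z(511,160),Z(500,430)],.2)]:
    P=onplane(ci,pts,z)[:,:2];print(n,((P-seat)@R).mean(0).round(4),((P-seat)@R).round(4).tolist())
```

```text
lip far [0.0792 0.0002] [[0.0792, 0.0162], [0.0793, -0.0159]]
lip near [-0.0785  0.    ] [[-0.0785, 0.0156], [-0.0785, -0.0155]]
nose far [0.0629 0.0003] [[0.0627, 0.0204], [0.063, -0.0198]]
lid top [0.0671 0.0015] [[0.0665, 0.0452], [0.0677, -0.0421]]
lid bot [-0.0692  0.0024] [[-0.0689, 0.0509], [-0.0696, -0.0461]]
lid L [0.0209 0.0579] [[0.0506, 0.0574], [-0.0088, 0.0585]]
lid R [ 0.0034 -0.0549] [[0.0521, -0.0538], [-0.0453, -0.0561]]
```

View pics/w14c.png

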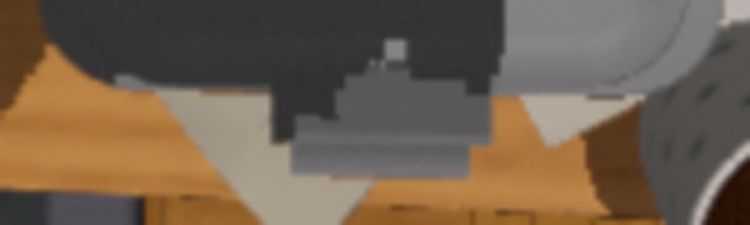

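```bash
python3 -c "
from plant import ctrl
print(ctrl.hand_in())"
```

```text
the job is handed in; nothing more can be done
None
```

The stamp is standing in the tub with catches, its lid is snapped on, and the shut tub is stacked on the big tub. I handed it in at about 22.7 s of the 58 s allowed.

- **Catches:** the lid went down with up to about 38 N at the wrist. When lifted, the lid carried the tub level and the load rose by the tub's and stamp's weight. In the final wrist view both catches are upright and reach over the lid's ends.
- **Stacking:** the tool height at contact (0.208 m) puts the tub's underside at 111 mm, right down on the big tub's lid. The centre measured from the catch lips is within about 0.5 mm of the seat centre.
- **Everything else:** the small tub, small lid, glue bottle, stapler, mug and tape look unmoved in the last pictures, judged by eye only. The gripper is open and well clear.

- **Measurements that disagreed:** the lid sits about 1–1.5 mm off the tub's centre, within its 2 mm play. The distance across the lips measured 158 mm instead of 160. On the way over, the tub had shifted and turned about 1° under its lid. I corrected for that before setting it down.

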